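# Shake out the carry cases before washing

## Task

The two closed grey cases should have been emptied, but a steel tube adapter may have been left in either, in both or in neither. One case at a time, lift it well clear of the bench, tip it about 30 degrees red end down and then about 30 degrees red end up, pausing a moment each way to feel for a sliding knock or extra weight; then set it down gently, flat with its lid up, in the blue tray if it is empty or in the yellow tray if something is still inside, and let go before taking up the other. Keep off the microscope and leave the pump bottle and the vial rack where they stand.

Things in the scene. Friction and masses are not known exactly. Their poses are not given: they have to be found in the camera images.
- case_a_center (a point): Case A, point at its centre: one of two outwardly identical closed grey plastic cases lying flat on the bench, 120 mm long (x), 50 mm wide (y), 46 mm high (z, lid up), smooth flat sides; the end towards +x (22 mm) is red, the other has a steel catch that stays shut. Empty it weighs 0.19 to 0.25 kg; each case may or may not hold one adapter.
- case_b_center (a point): Case B, point at its centre: in size, colours, axes and empty weight the same as case A. The adapter that may be left in either case, unseen, is a loose steel cylinder 36 mm wide, 30 mm high, 0.23 to 0.29 kg; it slides easily when the case is tipped and knocks on the end wall.
- tray_blue: Blue open plastic tray, fixed to the bench, 160 mm (x) by 180 mm (y) outside, rim 24 mm above the bench, walls and floor 5 mm thick; origin at the centre of its underside, z up. Both cases fit in it side by side with their length along the tray's x, centres 43 mm either side of the middle. For empty cases (to be washed).
- tray_yellow: Yellow open plastic tray, fixed to the bench, 160 mm (x) by 180 mm (y) outside, rim 24 mm above the bench, walls and floor 5 mm thick; origin at the centre of its underside, z up. Both cases fit in it side by side with their length along the tray's x, centres 43 mm either side of the middle. For cases that still hold something.
- microscope: fixed cream and black microscope, an obstacle not to be struck: black foot 170 mm (x) by 120 mm (y), knobs within 96 mm across, head and eyepieces up to 340 mm high and overhanging the foot at its +x end by 20 mm; origin at the centre of the foot's underside, z up
- bottle: loose clear pump bottle with green band and white pump, 62 mm diameter, 145 mm high, pump spout reaching 37 mm from the axis; upright, origin at the centre of its underside
- vial_rack: loose white rack block 45 mm (x) by 85 mm (y), 30 mm high, with three capped vials to 74 mm height; origin at the centre of its underside

How it is judged:
By the outcome, as a careful person would: the job done as asked, in the order asked, and still so for the second after the job is handed in, with the robot touching nothing.
It also fails if it takes over 72 s, if anything falls off the work surface, if the arm or the gripper's body presses on something with over 40 N, if the wrist force passes 120 N, or if a joint passes its speed limit or range.

## Robot

A 6-joint arm with a two-finger parallel gripper is mounted at the origin on the work surface. World frame = base frame: x ahead of the robot, y to its left, z up, the work surface at z = 0. Lengths are in mm, angles in rad, forces in N, time in s.
With the tool pointing down it reaches from about 275 to 850 mm from the base axis. Payload 19 kg.
Tool frame: the origin (TCP) lies midway between the tips of the shut fingers; the grasp point (between the pads) lies 19 mm behind it; z points along the fingers, y is the direction in which the jaws open and shut (so a half turn about z gives the same grasp; the last joint's range is limited). The gripper opens to 85 mm and grips with 20 to 120 N. Pads are 22 mm wide; open, the fingers measure 114 mm over their backs; the gripper's body (76 mm by 85 mm) begins 54 mm behind the grasp point. The pads swing forward as they close: fully open they stand 13 mm farther back than shut.
Start: joints at [1.083, 0.15, 1.437, -0, 1.554, -0.134], TCP at [199.22, 539.353, 231.267] pointing down, gripper open.
Joint ranges: [-2.8, 2.8], [-0.68, 2.1], [0.12, 2.68], [-1.39, 4.53], [0.16, 2.79], [-2.81, 2.81]. Speed limits (rad/s): [1.89, 1.89, 2.22, 3.01, 3.01, 3.01].

## Interface

Orientations are given as a 3x3 rotation matrix whose columns are the frame's x, y, z axes.
In Python, from station import arm gives the robot as it stands. The module is installed in compiled form; this text tells all that it offers.
- The arm moves only by the tool arm_command, never from a script. Its argument "series" is a list of rows, each a list of 5 numbers: the closure in counts, from 0 (fully open) to 255 (shut), then the shift along the tool's x, y, z in units of 25 mm (1.0 is 25 mm), then the turn about the tool's z in units of 8 degrees (1.0 is 8 degrees). A call has 1 to 12 rows; each row shifts and turns the commanded pose from where the row before left it, along the tool's axes as they then stand; what a row does not reach is not made up. A row lasts 1/8 s, in which the tool goes at most 62.5 mm and 10.7 degrees, less where a joint would pass 70% of its speed; a pose out of reach is approached as far as the arm can. A call is refused whole if a number of a shift passes 1 or a number of a turn 1, either way. A call with a gripper value outside its range is refused whole. The fingers move at their own pace and stop on an object; the grip force is fixed at half the most. Time passes only in rows, so rows that do not move let the fingers close. It gives the time, the measured TCP pose, the force and the opening at its end, in the units of the state.
- arm.state(): the state, without advancing time (a new reading comes with each control period).
- arm.get_image(name): name is "side" or "top" or "wrist"; returns a dict with "img" (384x512x3 uint8, red, green, blue), "K" (3x3 intrinsics, pixels), "k1" (the pictures are not rectified: a ray, as slopes to the right and down, at radius r is drawn at 1 + k1 r^2 times it, then the intrinsics apply), "world_to_cam" (4x4, takes a point from world to camera coordinates). Camera axes: x right, y up, looking along -z (the intrinsics and any distortion apply to the point x, -y, -z); pixel columns grow to the right and rows downward; lengths in mm; the calibration is good to about 2 mm. A picture is of the moment at which its call begins. There is no depth.
- arm.hand_in(): hands the job in, once; it reports no verdict.
The state is a dict: "time_s": time; "joint_pos": joint angles; "qd": joint speeds; "tau": joint torques, N m; "position": TCP position; "ee_rot": TCP orientation; "contact_force": force on the tool from outside, world axes, zero at the start; "moment": the same for the moment, N m; "gripper_width": finger opening in mm.
Only numpy, scipy, OpenCV 4.12 (cv2) and the standard library are available. Lean on these libraries where they do the work, as an engineer would, in place of code of your own. Each camera call takes 0.05 s, during which the arm holds its last target.

## Working session

There is one attempt and no reset: what is moved stays moved. The work goes in short steps, Python scripts to look and compute and a tool call to move; the robot and the scene stay as the last step left them, time stands still between calls to the robot, and variables do not carry over. Pictures are saved under pics/ and viewed, and the job is handed in when it is done.

Besides the shell and the picture viewer there is one more tool, called after "Call:" by a JSON object that holds its "name" and its "arguments". arm_command: Moves the arm, as the interface text tells. Its arguments: {"type":"object","properties":{"series":{"type":"array","items":{"type":"array","items":{"type":"number"}}}},"required":["series"]}

```bash
mkdir -p pics; ls; python3 - <<'E'
from station import arm
import cv2,json
print(arm.state())
for n in("side","top","wrist"):
    d=arm.get_image(n); cv2.imwrite(f"pics/{n}0.png",d["img"][:,:,::-1]); print(n,d["K"],d["k1"],d["world_to_cam"])
E
```

```text
pics
{'time_s': 0.0, 'joint_pos': array([ 1.08304468e+00,  1.50952580e-01,  1.43802754e+00, -3.62552819e-05,
        1.55376570e+00, -1.33983266e-01]), 'qd': array([ 6.48304297e-04,  3.66639691e-05, -1.25991997e-03, -4.83309027e-05,
        1.74027189e-04,  1.57431821e-03]), 'tau': array([-1.16412139e-03, -7.13045454e+01, -5.70878434e+01, -2.01421922e-04,
        8.77505896e-03, -2.60521358e-05]), 'position': array([199.10763314, 539.17136352, 230.69622078]), 'ee_rot': array([[-9.38074068e-01,  3.46434387e-01, -5.08399590e-04],
       [ 3.46434740e-01,  9.38073504e-01, -1.03568533e-03],
       [ 1.18119173e-04, -1.14767683e-03, -9.99999334e-01]]), 'contact_force': array([ 0.18332126, -0.28962744,  1.1732279 ]), 'moment': array([-0.0249818 ,  0.01243263, -0.02438204]), 'gripper_width': 85.21103639818202}
side [[399.87759792   0.         256.55125974]
 [  0.         399.87759792 185.97219954]
 [  0.           0.           1.        ]] 0.03335306989446582 [[ 9.69832386e-01 -2.43416816e-01  1.31680464e-02 -5.26753296e+02]
 [ 1.15629353e-01  5.06905740e-01  8.54210994e-01 -1.08196711e+02]
[... 279 characters left out ...]
4902203 [[ 6.86297797e-04 -9.99831696e-01  1.83332519e-02 -1.22091572e+01]
 [ 9.81541805e-01  4.17968837e-03  1.91202027e-01 -5.14999576e+02]
 [-1.91246475e-01  1.78636316e-02  9.81379476e-01 -1.36234417e+03]
 [ 0.00000000e+00  0.00000000e+00  0.00000000e+00  1.00000000e+00]]
wrist [[340.8028064    0.         256.63859229]
 [  0.         340.8028064  190.37814494]
 [  0.           0.           1.        ]] -0.003046628808414513 [[ 3.45217000e-01  9.38522262e-01 -1.08969972e-03 -5.73822489e+02]
 [-9.02493045e-01  3.31645289e-01 -2.74804850e-01  3.64265394e+01]
 [-2.57549075e-01  9.58507521e-02  9.61499406e-01 -3.78764160e+02]
 [ 0.00000000e+00  0.00000000e+00  0.00000000e+00  1.00000000e+00]]
```

View pics/side0.png

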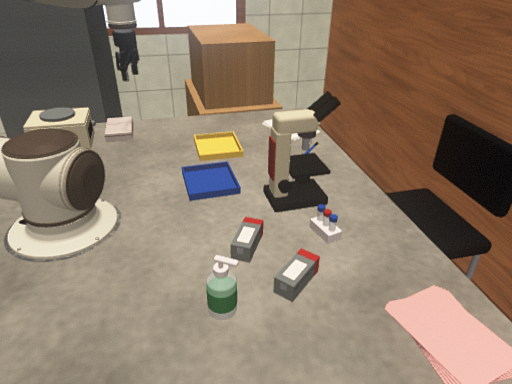

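View pics/top0.png

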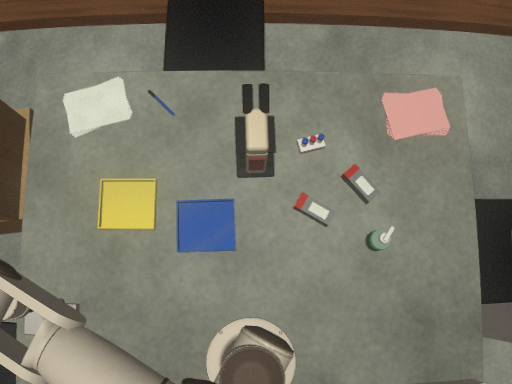

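View pics/wrist0.png

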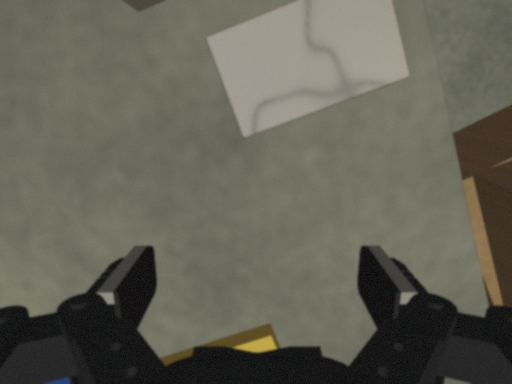

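The side view shows case 1 at (247,239), case 2 at (297,273), the bottle at (222,292), the rack at (326,225), and the yellow, blue and microscope items behind. In the top view the cases are at (313,209) and (359,183), blue tray at (206,225), yellow tray at (128,204), microscope at (256,146). In both cases the red end is up-left. Next I'll measure them.

```bash
cat > h.py <<'E'
import numpy as np,cv2
from station import arm
def ray(d,px):
    p=cv2.undistortPoints(np.array([[px]],float),d["K"],np.array([d["k1"],0,0,0,0.]))[0,0]
    R=d["world_to_cam"][:3,:3];t=d["world_to_cam"][:3,3]
    return -R.T@t, R.T@np.array([p[0],-p[1],-1.])
def onz(d,px,z):
    o,v=ray(d,px); return o+v*(z-o[2])/v[2]
def proj(d,P):
    c=d["world_to_cam"][:3,:3]@np.array(P,float)+d["world_to_cam"][:3,3]
    a=np.array([[c[0],-c[1],-c[2]]])
    return cv2.projectPoints(a,np.zeros(3),np.zeros(3),d["K"],np.array([d["k1"],0,0,0,0.]))[0][0,0]
E
python3 - <<'E'
from h import *
for n in("top","side"):
    d=arm.get_image(n); hsv=cv2.cvtColor(d["img"],cv2.COLOR_RGB2HSV)
    H,S,V=[hsv[...,i].astype(int) for i in range(3)]
    M={"red":((H<6)|(H>174))&(S>170)&(V>90),"yellow":(abs(H-25)<7)&(S>170)&(V>120),"blue":(abs(H-113)<8)&(S>170)&(V>70),"white":(S<35)&(V>185),"green":(abs(H-75)<20)&(S>60)&(V>60)}
    for k,m in M.items():
        nn,l,s,c=cv2.connectedComponentsWithStats(m.astype(np.uint8))
        for i in range(1,nn):
            if s[i,4]<25 : continue
            cnt=max(cv2.findContours((l==i).astype(np.uint8),0,1)[0],key=cv2.contourArea)
            rc=cv2.minAreaRect(cnt)
            z={"red":46,"white":46,"yellow":24,"blue":24,"green":60}[k]
            P=onz(d,c[i],z)
            bx=[onz(d,q,z)[:2].round().astype(int).tolist() for q in cv2.boxPoints(rc)]
            if abs(P[1])<700 and P[0]<1000: print(n,k,s[i,4],c[i].round(1),P[:2].round(1),bx)
    im=cv2.resize(d["img"][90:290,90:420] if n=="top" else d["img"][90:340,150:380],None,fx=2.4,fy=2.4,interpolation=cv2.INTER_CUBIC); cv2.imwrite(f"pics/{n}z.png",im[:,:,::-1])
E
```

```text
top white 2636 [ 96.4 106.1] [801.6 505.4] [[842, 643], [910, 431], [759, 375], [692, 579]]
top white 141 [310.2 145.4] [ 668.6 -189. ] [[689, -150], [690, -234], [650, -232], [650, -150]]
top white 159 [364.3 185.2] [ 540.6 -357.3] [[553, -328], [572, -350], [528, -386], [510, -365]]
top white 180 [318.2 210.1] [ 461.1 -208.8] [[463, -176], [488, -191], [459, -242], [434, -227]]
top white 96 [386.5 235. ] [ 383.3 -421. ] [[376, -395], [414, -437], [396, -456], [357, -414]]
top green 70 [371.  243.2] [ 357.3 -366.7] [[381, -343], [395, -375], [339, -397], [326, -366]]
side red 29 [327.1 211.8] [ 700.8 -163.6] [[696, -154], [712, -157], [703, -179], [687, -176]]
side red 72 [253.2 220.4] [ 493.9 -156.7] [[469, -153], [474, -137], [518, -160], [512, -177]]
side red 102 [308.1 254.5] [ 588.3 -317.7] [[566, -306], [577, -291], [610, -330], [599, -344]]
side white 42 [267.9 122.6] [711.8 484.6] [[700, 516], [732, 509], [717, 458], [686, 464]]
side white 26 [294.5 135.8] [776.2 336.5] [[772, 355], [795, 350], [783, 315], [761, 319]]
side white 191 [325.1 226.7] [ 669.6 -225.4] [[626, -211]
[... 213 characters left out ...]
93], [123, -215]]
side white 184 [245.4 234.2] [ 461.1 -209.2] [[434, -225], [470, -165], [489, -194], [453, -250]]
side white 124 [225.7 259.6] [ 395.9 -290.7] [[369, -282], [375, -265], [423, -299], [416, -316]]
side white 257 [294.5 269.2] [ 541.1 -357.6] [[510, -363], [564, -319], [574, -353], [521, -394]]
side white 90 [220.1 267.8] [ 378.8 -314.6] [[360, -320], [369, -291], [398, -308], [388, -336]]
side white 37 [231.2 275.1] [ 398.8 -343. ] [[389, -342], [397, -328], [412, -345], [404, -358]]
side white 38 [210.1 277.1] [ 352.5 -338.5] [[340, -339], [359, -326], [363, -339], [344, -352]]
side green 445 [221.8 302.5] [ 363.5 -428.3] [[338, -385], [400, -388], [394, -456], [335, -453]]
```

View pics/topz.png

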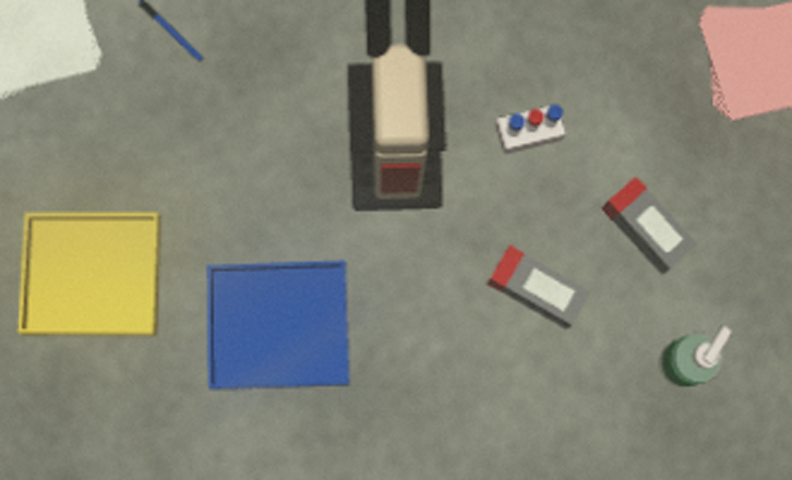

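```bash
python3 - <<'E'
from h import *
d=arm.get_image("top"); hsv=cv2.cvtColor(d["img"],cv2.COLOR_RGB2HSV)
H,S,V=[hsv[...,i].astype(int) for i in range(3)]
for p in [(208,225),(128,204),(302,203),(318,210),(308,214),(352,173),(326,222)]: print(p,hsv[p[1],p[0]])
M={"red":(((H<8)|(H>172))&(S>140)&(V>60),46),"yellow":((abs(H-26)<8)&(S>120),24),"blue":((abs(H-113)<12)&(S>120),24)}
for k,(m,z) in M.items():
    nn,l,s,c=cv2.connectedComponentsWithStats(m.astype(np.uint8))
    for i in range(1,nn):
        if s[i,4]<40: continue
        cnt=max(cv2.findContours((l==i).astype(np.uint8),0,1)[0],key=cv2.contourArea)
        q=cv2.boxPoints(cv2.minAreaRect(cnt))
        print(k,s[i,4],c[i].round(1),onz(d,c[i],z)[:2].round(1),[onz(d,a,z)[:2].round().astype(int).tolist() for a in q])
for n in("top","side"):
    d=arm.get_image(n)
    for nm,c in(("1",(250,180,400,260)),):
        pass
im=arm.get_image("top")["img"]
z=cv2.resize(im[155:235,285:385],None,fx=8,fy=7.5,interpolation=cv2.INTER_CUBIC);cv2.imwrite("pics/tz2.png",z[:,:,::-1])
E
```

```text
(208, 225) [110 157 161]
(128, 204) [ 26 148 215]
(302, 203) [  2 165 175]
(318, 210) [ 36  25 213]
(308, 214) [42 17 76]
(352, 173) [  2 170 170]
(326, 222) [ 34  16 131]
red 95 [350.9 170.8] [ 586.5 -316.1] [[578, -292], [610, -326], [596, -340], [563, -306]]
red 101 [300.9 200.5] [ 491.1 -155.5] [[474, -135], [517, -160], [508, -176], [465, -151]]
yellow 2807 [126.9 203.7] [482.3 388.5] [[562, 488], [562, 302], [406, 296], [405, 478]]
blue 40 [164.3 105.6] [809.3 283.6] [[842, 318], [846, 315], [782, 252], [778, 255]]
blue 2788 [205.7 225.7] [414.6 138. ] [[494, 234], [501, 54], [342, 48], [336, 225]]
```

View pics/tz2.png

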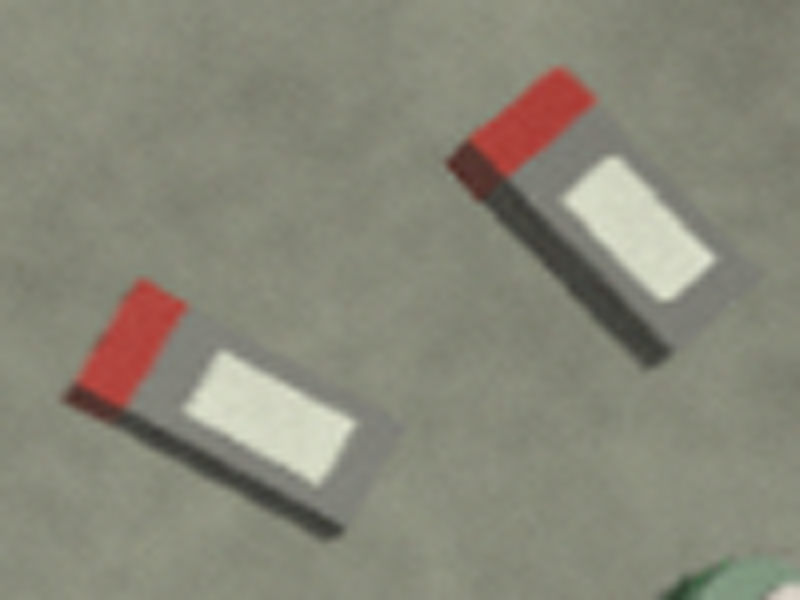

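```bash
python3 - <<'E'
from h import *
d=arm.get_image("top")
for C in ([(143,278),(78,388),(335,530),(403,430)],[(563,65),(470,147),(672,352),(762,272)]):
    P=np.array([onz(d,((x+.5)/8-.5+285,(y+.5)/7.5-.5+155),46)[:2] for x,y in C])
    ax=(P[0]+P[1]-P[2]-P[3])/2
    print(P.round(),P.mean(0).round(1),np.linalg.norm(ax),np.linalg.norm(P[0]-P[1]),np.linalg.norm(P[2]-P[3]),np.degrees(np.arctan2(ax[1],ax[0])))
for a,b in(((461,-209),(491.1,-155.5)),((541,-357),(586.5,-316))):
    v=np.subtract(b,a);print(np.linalg.norm(v),np.degrees(np.arctan2(v[1],v[0])),v)
st=arm.state();print(st["time_s"])
# wrist camera pose in the tool frame
d=arm.get_image("wrist");W=d["world_to_cam"];c=-W[:3,:3].T@W[:3,3];print(st["ee_rot"].T@(c-st["position"]))
E
```

```text
[[ 519. -161.]
 [ 473. -135.]
 [ 414. -233.]
 [ 456. -261.]] [ 465.5 -197.4] 116.29158806674349 52.93413550862354 49.77873502788205 58.38107791361745
[[ 611. -330.]
 [ 576. -291.]
 [ 489. -368.]
 [ 523. -406.]] [ 549.5 -349.2] 116.53089036816547 52.913784442607955 51.04402039059717 41.07012407760404
61.38615479079954 60.63716208598121 [30.1 53.5]
61.2474489264655 42.02197934805025 [45.5 41. ]
0.5
[  69.84696781   -0.79869203 -142.77216786]
```

The labels agree between the two views to within 1 mm, giving case 1 at about (467,-198) with yaw 60° and case 2 at about (550,-349) with yaw 42°. The commands have no tilt axis. Before planning the tip I'll see how the arm behaves near its limits by going up.

Call:
{"name": "arm_command", "arguments": {"series": [[0,0,0,-1,0],[0,0,0,-1,0],[0,0,0,-1,0],[0,0,0,-1,0],[0,0,0,-1,0],[0,0,0,-1,0],[0,0,0,-1,0],[0,0,0,-1,0],[0,0,0,-1,0],[0,0,0,-1,0],[0,0,0,-1,0],[0,0,0,-1,0]]}}

```text
time_s: 2.05
position: [199.2, 539.3, 532.1]
ee_rot: [[-0.938, 0.346, -0.0], [0.346, 0.938, 0.0], [0.0, 0.0, -1.0]]
contact_force: [-0.6, -0.1, 0.8]
gripper_width: 85.3
```

```bash
python3 - <<'E'
from h import *
s=arm.state();print(s["time_s"],s["joint_pos"].round(3),s["position"],s["ee_rot"].round(3))
E
```

```text
2.05 [ 1.083  0.257  0.695  0.     2.189 -0.134] [199.18894631 539.27231575 532.12353753] [[-0.938  0.346 -0.   ]
 [ 0.346  0.938  0.   ]
 [ 0.     0.    -1.   ]]
```

Call:
{"name": "arm_command", "arguments": {"series": [[0,0,0,-1,0],[0,0,0,-1,0],[0,0,0,-1,0],[0,0,0,-1,0],[0,0,0,-1,0],[0,0,0,-1,0],[0,0,0,-1,0],[0,0,0,-1,0],[0,0,0,-1,0],[0,0,0,-1,0]]}}

```text
time_s: 3.3
position: [176.3, 477.4, 683.6]
ee_rot: [[-0.938, 0.346, 0.02], [0.346, 0.937, 0.053], [-0.0, 0.057, -0.998]]
contact_force: [-0.4, -0.2, -0.6]
gripper_width: 85.2
```

```bash
python3 - <<'E'
from h import *
s=arm.state();print(s["time_s"],s["joint_pos"].round(3),s["position"],s["ee_rot"].round(3))
E
```

```text
3.3 [ 1.06   0.386  0.122  0.016  2.578 -0.143] [176.30643413 477.35847273 683.58593651] [[-0.938  0.346  0.02 ]
 [ 0.346  0.937  0.053]
 [-0.     0.057 -0.998]]
```

Call:
{"name": "arm_command", "arguments": {"series": [[0,0,0,1,0],[0,0,0,1,0]]}}

```text
time_s: 3.55
position: [177.6, 480.6, 636.9]
ee_rot: [[-0.938, 0.346, 0.02], [0.347, 0.936, 0.053], [-0.0, 0.057, -0.998]]
contact_force: [1.5, 0.6, -0.5]
gripper_width: 85.2
```

```bash
python3 - <<'E'
from h import *
s=arm.state();print(s["time_s"],s["joint_pos"].round(3),s["position"],s["ee_rot"].round(3))
E
```

```text
3.55 [ 1.061  0.23   0.48   0.013  2.376 -0.147] [177.61735642 480.56804902 636.85814349] [[-0.938  0.346  0.02 ]
 [ 0.347  0.936  0.053]
 [-0.     0.057 -0.998]]
```

```bash
cat > fit.py <<'E'
import numpy as np
from scipy.optimize import least_squares
D=[([1.08304,.15095,1.43803,0,1.55377,-.13398],[199.108,539.171,230.696]),
([1.083,.257,.695,0,2.189,-.134],[199.189,539.272,532.124]),
([1.06,.386,.122,.016,2.578,-.143],[176.306,477.358,683.586]),
([1.061,.23,.48,.013,2.376,-.147],[177.617,480.568,636.858])]
def fk(p,q):
    L2,L3,h,T,d,a,w=p
    rz=lambda t:np.array([[np.cos(t),-np.sin(t),0],[np.sin(t),np.cos(t),0],[0,0,1]])
    ry=lambda t:np.array([[np.cos(t),0,np.sin(t)],[0,1,0],[-np.sin(t),0,np.cos(t)]])
    R=rz(q[0]);P=np.array([0,0,h])+R@[a,0,0]
    R=R@ry(q[1]);P=P+R@[0,0,L2]
    R=R@ry(q[2]);P=P+R@[0,0,L3]
    R=R@rz(q[3])@ry(q[4]);P=P+R@[w,d,T]
    return P,R@rz(q[5])
if __name__=="__main__":
    f=lambda p:np.concatenate([fk(p,q)[0]-x for q,x in D]+[[(p[5])*.01,(p[6])*.01]])
    r=least_squares(f,[600,550,300,300,77,0,0]);print(r.x.round(1),r.fun.round(1))
    for q,x in D:print(fk(r.x,q)[1].round(3)[:, :].tolist())
E
python3 fit.py
```

```text
[ 664.4  530.   445.3  861.4   73.4 -216.9 -171.8] [  9.7  11.    0.2  -3.4 -13.6   1.9   0.3   7.7  -9.6  -6.5  -4.8   7.4
  -2.2  -1.7]
[[-0.346, -0.938, -0.001], [-0.938, 0.346, -0.001], [0.001, 0.0, -1.0]]
[[-0.346, -0.938, 0.0], [-0.938, 0.346, 0.001], [-0.001, -0.0, -1.0]]
[[-0.346, -0.938, 0.02], [-0.937, 0.347, 0.053], [-0.056, -0.0, -0.998]]
[[-0.345, -0.938, 0.019], [-0.937, 0.346, 0.053], [-0.056, 0.0, -0.998]]
```

```bash
cat > fit2.py <<'E'
import numpy as np
from scipy.optimize import least_squares
from fit import D
rz=lambda t:np.array([[np.cos(t),-np.sin(t),0],[np.sin(t),np.cos(t),0],[0,0,1]])
ry=lambda t:np.array([[np.cos(t),0,np.sin(t)],[0,1,0],[-np.sin(t),0,np.cos(t)]])
def fk(p,q):
    L2,L3,h,T,d,e,w,d2=p
    R=rz(q[0]);P=np.array([0,0,h])
    R=R@ry(q[1]);P=P+R@[0,d2,L2]
    R=R@ry(q[2]);P=P+R@[e,0,L3]
    R=R@rz(q[3])@ry(q[4]);P=P+R@[w,d,T]
    return P,R@rz(q[5])@rz(np.pi/2)
def fit(D=D):
    f=lambda p:np.concatenate([fk(p,q)[0]-x for q,x in D]+[[(p[5])*.003,(p[6])*.01,p[7]*.01]])
    return least_squares(f,[500,450,300,300,77,-50,0,0],max_nfev=5000)
if __name__=="__main__":
    r=fit();print(r.x.round(1),r.fun.round(1))
E
python3 fit2.py
```

```text
[ 4.788e+02  4.991e+02  1.687e+02  3.315e+02  7.180e+01  7.090e+01
 -2.000e-01  4.900e+00] [ 0.1 -0.1 -0.   0.1  0.  -0.   0.  -0.1 -0.1 -0.2  0.1  0.1  0.2 -0.
  0. ]
```

```bash
cat > sim.py <<'E'
import numpy as np
from scipy.optimize import least_squares
from scipy.spatial.transform import Rotation as Ro
import fit2
P=fit2.fit().x
lo=np.array([-2.8,-.68,.12,-1.39,.16,-2.81]);hi=np.array([2.8,2.1,2.68,4.53,2.79,2.81])
vmax=np.array([1.89,1.89,2.22,3.01,3.01,3.01])
def step(q,row,k,vl=True):
    x,R=fit2.fk(P,q)
    xt=x+R@(np.array(row[1:4])*25); Rt=R@fit2.rz(np.radians(8*row[4]))
    l,h=lo.copy(),hi.copy()
    if vl: l=np.maximum(l,q-.7*vmax/8);h=np.minimum(h,q+.7*vmax/8)
    def f(qq):
        X,RR=fit2.fk(P,qq)
        return np.r_[(X-xt)/1000,k*Ro.from_matrix(RR@Rt.T).as_rotvec()]
    q=np.clip(q,l+1e-9,h-1e-9)
    return least_squares(f,q,bounds=(l-1e-9,h+1e-9),x_scale=1.0).x
def tilt(q):
    z=fit2.fk(P,q)[1][:,2]; return np.degrees(np.arccos(np.clip(-z[2],-1,1)))
if __name__=="__main__":
    for k in(.05,.1,.2,.3,.5,1.):
        q=np.array([1.083,.257,.695,0,2.189,-.134])
        for i in range(10):q=step(q,[0,0,0,-1,0],k)
        print(k,q.round(3),fit2.fk(P,q)[0].round(),tilt(q).round(2))
E
python3 sim.py
```

```text
0.05 [ 1.022  0.273  0.12   0.111  2.274 -0.102] [187. 506. 772.] 27.41
0.1 [ 1.027  0.284  0.12   0.102  2.308 -0.105] [185. 503. 761.] 24.83
0.2 [ 1.04   0.318  0.12   0.074  2.404 -0.115] [182. 494. 732.] 17.35
0.3 [ 1.049  0.348  0.12   0.049  2.484 -0.126] [180. 486. 709.] 10.99
0.5 [ 1.058  0.378  0.12   0.023  2.56  -0.14 ] [177. 479. 689.] 4.85
1.0 [ 1.063  0.396  0.12   0.006  2.602 -0.149] [175. 475. 678.] 1.33
```

```bash
cat > s1.py <<'E'
from sim import *
for k in(.55,.6,.65):
    q=np.array([1.083,.257,.695,0,2.189,-.134])
    for i in range(10):q=step(q,[0,0,0,-1,0],k)
    print(k,q.round(3),fit2.fk(P,q)[0].round(),tilt(q).round(2))
K=.6
def go(q,rows,lab):
    for i,w in enumerate(rows):
        # w: world direction in mm -> tool row, clipped
        x,R=fit2.fk(P,q); s=R.T@np.array(w)/25; s=s/max(1,abs(s).max())
        q=step(q,[0,*s,0],K)
        if i%5==4: 
            x,R=fit2.fk(P,q);print(lab,i+1,q.round(2),x.round(),tilt(q).round(1),R[:,2].round(2))
    return q
def ik(x,yaw):
    R=np.array([[np.cos(yaw),np.sin(yaw),0],[np.sin(yaw),-np.cos(yaw),0],[0,0,-1.]])
    f=lambda q:np.r_[(fit2.fk(P,q)[0]-x)/1000,Ro.from_matrix(fit2.fk(P,q)[1]@R.T).as_rotvec()]
    r=least_squares(f,[np.arctan2(x[1],x[0]),.3,1.2,0,1.6,0],bounds=(lo,hi));return r.x,r.cost
if __name__=="__main__":
    a=-.4;u=np.array([np.cos(a),np.sin(a),0])
    for z0,dz in((350,0),(350,20),(450,0),(450,-20)):
        q,c=ik(np.r_[350*u[:2],z0],a+np.pi/4);print("start",q.round(2),c)
        go(q,[-u*35+[0,0,dz]]*30,f"in{z0},{dz}")
    for r0,z0,dz in((700,300,0),(700,300,25),(500,500,25)):
        q,c=ik(np.r_[r0*u[:2],z0],a+np.pi/4);print("start",q.round(2),c)
        go(q,[u*35+[0,0,dz]]*30,f"out{r0},{z0},{dz}")
E
python3 s1.py
```

```text
0.55 [ 1.059  0.382  0.12   0.019  2.569 -0.141] [177. 478. 686.] 4.08
0.6 [ 1.06   0.385  0.12   0.016  2.576 -0.143] [176. 477. 685.] 3.49
0.65 [ 1.06   0.388  0.12   0.014  2.582 -0.144] [176. 477. 683.] 3.01
start [-0.62 -0.34  1.65 -0.    1.83  0.56] 1.795361790741398e-15
in350,0 5 [-0.8  -0.68  1.82 -0.01  2.02  0.38] [177. -75. 355.] 0.9 [-0.01  0.01 -1.  ]
in350,0 10 [-0.83 -0.68  1.73 -0.06  2.21  0.32] [133. -56. 396.] 7.3 [-0.12  0.05 -0.99]
in350,0 15 [-0.88 -0.68  1.62 -0.15  2.4   0.21] [ 86. -36. 446.] 13.1 [-0.21  0.09 -0.97]
in350,0 20 [-0.98 -0.68  1.48 -0.32  2.6  -0.04] [ 34. -17. 508.] 18.2 [-0.28  0.13 -0.95]
in350,0 25 [-1.27 -0.68  1.27 -0.74  2.72 -0.74] [-35.  -2. 582.] 22.3 [-0.34  0.17 -0.93]
in350,0 30 [-2.09 -0.68  1.16 -0.83  2.47 -1.61] [-108.   12.  632.] 27.4 [-0.4   0.22 -0.89]
start [-0.62 -0.34  1.65 -0.    1.83  0.56] 1.795361790741398e-15
in350,20 5 [-0.85 -0.65  1.6  -0.    2.19  0.33] [161. -68. 450.] 0.0 [-0.  0. -1.]
in350,20 10 [-1.45 -0.68  1.26 -0.1   2.58 -0.35] [ 62. -22. 584.] 3.3 [-0.05  0.02 -1.  ]
in350,20 15 [-1.58 -0.64  0.95 -0.5
[... 2854 characters left out ...]
387.  498.] 39.5 [ 0.58 -0.25 -0.77]
start [-0.55  0.05  1.    0.    2.09  0.63] 1.2377068054533826e-20
out500,500,25 5 [-0.52  0.56  0.12  0.01  2.43  0.67] [ 591. -250.  585.] 1.8 [ 0.03 -0.01 -1.  ]
out500,500,25 10 [-0.52  0.59  0.12  0.02  2.29  0.68] [ 641. -271.  574.] 8.5 [ 0.14 -0.06 -0.99]
out500,500,25 15 [-0.52  0.61  0.12  0.04  2.15  0.69] [ 689. -291.  570.] 15.3 [ 0.24 -0.1  -0.96]
out500,500,25 20 [-0.51  0.63  0.12  0.05  2.01  0.7 ] [ 736. -311.  570.] 22.1 [ 0.35 -0.15 -0.93]
out500,500,25 25 [-0.51  0.65  0.12  0.05  1.87  0.7 ] [ 781. -330.  575.] 29.0 [ 0.45 -0.19 -0.87]
out500,500,25 30 [-0.51  0.67  0.12  0.06  1.73  0.71] [ 825. -349.  582.] 36.0 [ 0.54 -0.23 -0.81]
```

```bash
cat >> sim.py <<'E'
def run(q,rows,K=.6,pr=True,every=1):
    for i,r in enumerate(rows):
        q=step(q,[0]+list(r),K)
        if pr and (i%every==every-1 or i==len(rows)-1):
            x,R=fit2.fk(P,q);print(i+1,q.round(2),x.round(),"tilt",tilt(q).round(1),"z",R[:,2].round(3),"xyaw",np.degrees(np.arctan2(R[1,0],R[0,0])).round(1),"el",np.degrees(np.arcsin(R[2,0])).round(1))
    return q
E
python3 - <<'E'
from sim import *
q=np.array([1.061,.23,.48,.013,2.376,-.147])
q=run(q,[[0,-1,1,0]]*9+[[0,-1,0,0]]*5)
E
```

```text
1 [ 1.05  0.12  0.67  0.01  2.29 -0.16] [170. 459. 612.] tilt 3.2 z [ 0.019  0.052 -0.998] xyaw 159.8 el 0.0
2 [ 1.04  0.03  0.84  0.01  2.22 -0.17] [161. 437. 585.] tilt 3.2 z [ 0.019  0.052 -0.998] xyaw 159.8 el 0.0
3 [ 1.04 -0.05  0.98  0.01  2.16 -0.18] [153. 415. 559.] tilt 3.2 z [ 0.019  0.052 -0.998] xyaw 159.8 el 0.0
4 [ 1.02 -0.13  1.11  0.01  2.11 -0.19] [145. 393. 533.] tilt 3.2 z [ 0.019  0.052 -0.998] xyaw 159.8 el 0.0
5 [ 1.01 -0.2   1.22  0.01  2.06 -0.2 ] [137. 371. 506.] tilt 3.2 z [ 0.019  0.052 -0.998] xyaw 159.8 el 0.0
6 [ 1.   -0.27  1.33  0.01  2.02 -0.21] [129. 349. 480.] tilt 3.2 z [ 0.019  0.052 -0.998] xyaw 159.8 el 0.0
7 [ 0.98 -0.33  1.43  0.01  1.99 -0.23] [121. 327. 454.] tilt 3.2 z [ 0.019  0.052 -0.998] xyaw 159.8 el 0.0
8 [ 0.96 -0.4   1.53  0.02  1.95 -0.25] [112. 304. 427.] tilt 3.2 z [ 0.019  0.052 -0.998] xyaw 159.8 el 0.0
9 [ 0.94 -0.46  1.62  0.02  1.93 -0.27] [104. 282. 401.] tilt 3.2 z [ 0.019  0.052 -0.998] xyaw 159.8 el 0.0
10 [ 0.91 -0.52  1.66  0.02  1.95 -0.3 ] [ 96. 259. 399.] tilt 3.2 z [ 0.019  0.052 -0.998] xyaw 159.8 el 0.0
11 [ 0.88 -0.57  1.69  0.02  1.97 -0.33] [ 87. 235. 398.] tilt 3.2 z [ 0.019  0.052 -0.998] xyaw 159.8 el 0.0
12 [ 0.84 -0.63  1.71  0.02  2.   -0.37] [ 78. 212. 397.] tilt 3.2 z [ 0.019  0.052 -0.998] xyaw 159.8 el 0.0
13 [ 0.79 -0.68  1.74  0.03  2.04 -0.42] [ 70. 190. 396.] tilt 3.1 z [ 0.019  0.051 -0.999] xyaw 159.8 el 0.0
14 [ 0.78 -0.68  1.72  0.02  2.06 -0.43] [ 68. 183. 401.] tilt 2.2 z [ 0.012  0.036 -0.999] xyaw 159.8 el 0.0
```

Call:
{"name": "arm_command", "arguments": {"series": [[0,0,-1,1,0],[0,0,-1,1,0],[0,0,-1,1,0],[0,0,-1,1,0],[0,0,-1,1,0],[0,0,-1,1,0],[0,0,-1,1,0],[0,0,-1,1,0],[0,0,-1,1,0],[0,0,-1,0,0],[0,0,-1,0,0],[0,0,-1,0,0]]}}

```text
time_s: 5.05
position: [78.1, 211.8, 397.1]
ee_rot: [[-0.938, 0.346, 0.02], [0.346, 0.937, 0.053], [-0.0, 0.056, -0.998]]
contact_force: [0.6, -0.4, -0.2]
gripper_width: 85.5
```

Call:
{"name": "arm_command", "arguments": {"series": [[0,0,-1,0,0],[0,0,-1,0,0],[0,0,-1,0,0],[0,0,-1,0,0]]}}

```text
time_s: 5.55
position: [62.3, 168.9, 414.5]
ee_rot: [[-0.938, 0.346, 0.004], [0.346, 0.938, 0.009], [-0.001, 0.01, -1.0]]
contact_force: [0.1, 0.1, 0.3]
gripper_width: 85.2
```

```bash
cat > st.py <<'E'
from h import *
s=arm.state();R=s["ee_rot"];print(round(s["time_s"],2),s["joint_pos"].round(3).tolist(),s["position"].round(1),"z",R[:,2].round(4),"xyaw",np.degrees(np.arctan2(R[1,0],R[0,0])).round(1),"el",np.degrees(np.arcsin(R[2,0])).round(1),"F",s["contact_force"].round(2),"w",round(s["gripper_width"],1))
E
python3 st.py
```

```text
5.55 [0.769, -0.683, 1.693, 0.004, 2.122, -0.446] [ 62.3 168.9 414.5] z [ 0.0039  0.0088 -1.    ] xyaw 159.8 el -0.0 F [0.1  0.05 0.31] w 85.2
```

```bash
cat > plan.py <<'E'
from sim import *
def plan(q,x_t,turn_deg,n=None,K=.6,pr=True,speed=1.0):
    """rows from q to world TCP x_t, turning in equal parts (8 deg max/row)"""
    rows=[]; left=turn_deg; x,R=fit2.fk(P,q); i=0
    while i<60:
        x,R=fit2.fk(P,q); d=np.array(x_t)-x
        if np.linalg.norm(d)<2 and abs(left)<.5: break
        s=R.T@d/25; s=s/max(1,abs(s).max()/speed)
        t=np.clip(left/8,-1,1)
        row=[round(v,1) for v in (*s,t)]
        if not any(row): row=[round(v,2) for v in (*s,t)]
        q=step(q,[0]+row,K); left-=row[3]*8; rows.append(row); i+=1
    if pr:
        x,R=fit2.fk(P,q);print(len(rows),rows);print(x.round(1),"tilt",tilt(q).round(2),"xyaw",np.degrees(np.arctan2(R[1,0],R[0,0])).round(1),q.round(2))
    return q
def cur():
    from station import arm
    return arm.state()["joint_pos"]
E
python3 - <<'E'
from plan import *
q=cur()
q=plan(q,[300,0,300],100)
q=plan(q,[467,-198,120],0)
E
```

```text
13 [[np.float64(-1.0), np.float64(-0.3), np.float64(0.4), np.float64(1.0)], [np.float64(-1.0), np.float64(-0.1), np.float64(0.4), np.float64(1.0)], [np.float64(-1.0), np.float64(-0.0), np.float64(0.4), np.float64(1.0)], [np.float64(-1.0), np.float64(0.1), np.float64(0.4), np.float64(1.0)], [np.float64(-1.0), np.float64(0.3), np.float64(0.4), np.float64(1.0)], [np.float64(-1.0), np.float64(0.4), np.float64(0.4), np.float64(1.0)], [np.float64(-1.0), np.float64(0.6), np.float64(0.5), np.float64(1.0)], [np.float64(-1.0), np.float64(0.8), np.float64(0.5), np.float64(1.0)], [np.float64(-1.0), np.float64(1.0), np.float64(0.6), np.float64(1.0)], [np.float64(-0.8), np.float64(1.0), np.float64(0.5), np.float64(1.0)], [np.float64(-0.2), np.float64(0.4), np.float64(0.2), np.float64(1.0)], [np.float64(0.0), np.float64(-0.0), np.float64(0.0), np.float64(1.0)], [np.float64(0.0), np.float64(-0.0), np.float64(0.0), np.float64(0.5)]]
[300.7  -1.1 300.8] tilt 0.12 xyaw 59.8 [-0.26 -0.46  1.82 -0.    1.78  0.27]
10 [[np.float64(-0.4), np.float64(1.0), np.float64(0.7), np.float64(0.0)], [np.float64(-0.3), np.float64(1.0), np.float64(0.7), np.float64(0.0)], [np.float64(-0.4), np.float64(1.0), np.float64(0.8), np.float64(0.0)], [np.float64(-0.3), np.float64(1.0), np.float64(0.7), np.float64(0.0)], [np.float64(-0.4), np.float64(1.0), np.float64(0.8), np.float64(0.0)], [np.float64(-0.3), np.float64(1.0), np.float64(0.7), np.float64(0.0)], [np.float64(-0.4), np.float64(1.0), np.float64(0.8), np.float64(0.0)], [np.float64(-0.3), np.float64(1.0), np.float64(0.7), np.float64(0.0)], [np.float64(-0.4), np.float64(1.0), np.float64(0.8), np.float64(0.0)], [np.float64(-0.2), np.float64(0.7), np.float64(0.5), np.float64(0.0)]]
[ 467.  -196.7  120.4] tilt 0.12 xyaw 59.8 [-0.55  0.08  1.75 -0.    1.32 -0.02]
```

Call:
{"name": "arm_command", "arguments": {"series": [[0,-1,-0.3,0.4,1],[0,-1,-0.1,0.4,1],[0,-1,0,0.4,1],[0,-1,0.1,0.4,1],[0,-1,0.3,0.4,1],[0,-1,0.4,0.4,1],[0,-1,0.6,0.5,1],[0,-1,0.8,0.5,1],[0,-1,1,0.6,1],[0,-0.8,1,0.5,1],[0,-0.4,1,0.7,1],[0,-0.3,1,0.7,1]]}}

```text
time_s: 7.05
position: [337.2, -23.9, 269.6]
ee_rot: [[0.447, 0.895, -0.001], [0.895, -0.447, 0.0], [-0.0, -0.002, -1.0]]
contact_force: [0.2, 0.4, 0.9]
gripper_width: 85.1
```

```bash
sed -i 's/round(v,1) for/float(round(v,1)) for/;s/round(v,2) for/float(round(v,2)) for/' plan.py; python3 st.py; python3 -c "
from plan import *
q=plan(cur(),[467,-198,70],4)"
```

```text
7.05 [-0.3, -0.374, 1.831, -0.0, 1.687, 0.163] [337.2 -23.9 269.6] z [-1.5e-03  4.0e-04 -1.0e+00] xyaw 63.5 el -0.0 F [0.23 0.44 0.93] w 85.1
8 [[-0.5, 1.0, 1.0, 0.5], [-0.4, 1.0, 1.0, 0.0], [-0.4, 1.0, 1.0, 0.0], [-0.4, 1.0, 1.0, 0.0], [-0.4, 1.0, 1.0, 0.0], [-0.4, 1.0, 1.0, 0.0], [-0.5, 1.0, 1.0, 0.0], [-0.4, 1.0, 1.0, 0.0]]
[ 467.  -197.4   69.3] tilt 0.09 xyaw 59.5 [-0.55  0.13  1.81 -0.    1.21 -0.02]
```

Call:
{"name": "arm_command", "arguments": {"series": [[0,-0.5,1,0.8,0.5],[0,-0.4,1,0.8,0],[0,-0.4,1,0.8,0],[0,-0.4,1,0.8,0],[0,-0.4,1,0.8,0],[0,-0.4,1,0.8,0],[0,-0.5,1,0.8,0],[0,-0.4,1,0.8,0]]}}

```text
time_s: 8.05
position: [468.4, -197.1, 109.1]
ee_rot: [[0.504, 0.864, -0.002], [0.864, -0.504, 0.0], [-0.001, -0.002, -1.0]]
contact_force: [0.3, -0.3, -0.3]
gripper_width: 85.4
```

```bash
python3 st.py; python3 -c "
from h import *
d=arm.get_image('wrist');cv2.imwrite('pics/w1.png',d['img'][:,:,::-1])
a=np.radians(60)
print(proj(d,[467,-198,46]),proj(d,[467+49*np.cos(a),-198+49*np.sin(a),46]))
hsv=cv2.cvtColor(d['img'],cv2.COLOR_RGB2HSV);H,S,V=[hsv[...,i].astype(int) for i in range(3)]
m=((H<8)|(H>172))&(S>140)&(V>60)
nn,l,s,c=cv2.connectedComponentsWithStats(m.astype(np.uint8))
for i in range(1,nn):
  if s[i,4]>100:
    cnt=max(cv2.findContours((l==i).astype(np.uint8),0,1)[0],key=cv2.contourArea)
    print(c[i],[onz(d,p,46)[:2].round(1).tolist() for p in cv2.boxPoints(cv2.minAreaRect(cnt))])
"
```

```text
8.05 [-0.55, 0.088, 1.761, -0.001, 1.295, -0.022] [ 468.4 -197.1  109.1] z [-1.7e-03  3.0e-04 -1.0e+00] xyaw 59.8 el -0.0 F [ 0.34 -0.28 -0.3 ] w 85.4
[255.46277689 207.7766848 ] [255.14956126 130.16720474]
[255.98423006 130.05349412] [[476.2, -133.7], [519.0, -158.6], [508.3, -178.4], [464.2, -152.8]]
[472.90687766 253.68472307] [[544.3, -284.6], [562.7, -262.4], [606.1, -312.0], [588.8, -336.6]]
```

View pics/w1.png

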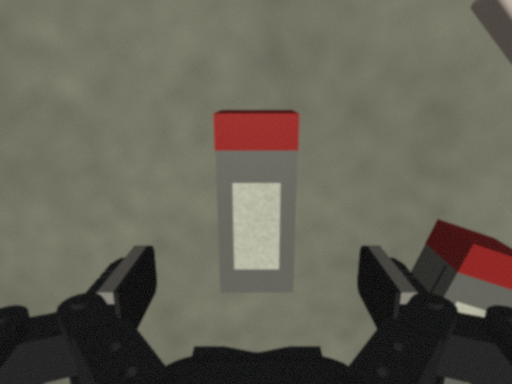

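Call:
{"name": "arm_command", "arguments": {"series": [[0,0,0,1,0],[0,0,0,1,0],[0,0,0,1,0],[0,0,0,0.8,0],[0,0,0,0.3,0],[120,0,0,0,0],[255,0,0,0,0],[255,0,0,0,0],[255,0,0,0,0],[255,0,0,0,0]]}}

```text
time_s: 9.35
position: [468.0, -196.5, 7.9]
ee_rot: [[0.504, 0.864, -0.0], [0.864, -0.504, -0.0], [-0.0, -0.0, -1.0]]
contact_force: [-1.2, 0.7, 6.3]
gripper_width: 49.4
```

```bash
python3 st.py; python3 - <<'E'
from plan import *
u=np.array([np.cos(np.radians(-27)),np.sin(np.radians(-27))])
q=cur()
q=plan(q,[467,-198,250],-8*8)
q=plan(q,[*(700*u),400],-20)
for r in ([-1,0,-1,0],[-1,0,-.6,0],[-1,0,-.3,0]):
    print(r);run(q,[r]*28,every=7)
E
```

```text
9.35 [-0.549, 0.201, 1.863, -0.0, 1.079, -0.021] [ 468.  -196.5    7.9] z [-5.e-04 -0.e+00 -1.e+00] xyaw 59.7 el -0.0 F [-1.19  0.67  6.28] w 49.4
10 [[-0.0, -0.0, -1.0, -1.0], [-0.0, -0.0, -1.0, -1.0], [-0.0, -0.0, -1.0, -1.0], [-0.0, -0.0, -1.0, -1.0], [-0.0, -0.0, -1.0, -1.0], [-0.0, -0.0, -1.0, -1.0], [-0.0, -0.0, -1.0, -1.0], [-0.0, -0.0, -1.0, -1.0], [-0.0, -0.0, -1.0, 0.0], [-0.0, -0.1, -0.7, 0.0]]
[ 466.  -198.   250.5] tilt 0.03 xyaw 123.7 [-0.55  0.    1.56 -0.    1.58 -1.14]
8 [[-1.0, 0.3, -0.8, -1.0], [-1.0, 0.2, -0.8, -1.0], [-1.0, 0.1, -0.7, -0.5], [-1.0, -0.0, -0.8, 0.0], [-1.0, -0.0, -0.7, 0.0], [-1.0, -0.0, -0.8, 0.0], [-1.0, -0.0, -0.7, 0.0], [-0.9, -0.1, -0.7, 0.0]]
[ 624.5 -318.7  400.4] tilt 0.03 xyaw 143.7 [-0.58  0.46  0.71 -0.    1.98 -1.52]
[-1, 0, -1, 0]
7 [-0.61  0.71  0.12  0.01  2.21 -1.54] [ 668. -369.  489.] tilt 5.8 z [ 0.089 -0.049 -0.995] xyaw 143.7 el -5.8
14 [-0.65  0.63  0.12  0.04  2.13 -1.56] [ 657. -386.  552.] tilt 14.6 z [ 0.22  -0.125 -0.968] xyaw 143.5 el -14.5
21 [-0.68  0.54  0.12  0.07  2.07 -1.57] [ 634. -391.  627.] tilt 23.5 z [ 0.345
[... 406 characters left out ...]
6  0.71  0.12  0.05  1.97 -1.57] [ 716. -438.  509.] tilt 19.7 z [ 0.291 -0.169 -0.942] xyaw 143.3 el -19.5
28 [-0.68  0.65  0.12  0.07  1.89 -1.58] [ 714. -453.  565.] tilt 27.5 z [ 0.396 -0.236 -0.887] xyaw 142.9 el -27.3
[-1, 0, -0.3, 0]
7 [-0.6   0.81  0.12  0.01  2.15 -1.54] [ 711. -392.  410.] tilt 3.3 z [ 0.05  -0.028 -0.998] xyaw 143.7 el -3.3
14 [-0.62  0.83  0.12  0.02  2.02 -1.55] [ 744. -434.  398.] tilt 10.0 z [ 0.151 -0.086 -0.985] xyaw 143.6 el -9.9
21 [-0.64  0.83  0.12  0.04  1.89 -1.57] [ 770. -469.  407.] tilt 17.0 z [ 0.253 -0.148 -0.956] xyaw 143.4 el -16.9
28 [-0.66  0.82  0.12  0.05  1.78 -1.58] [ 788. -497.  435.] tilt 24.3 z [ 0.353 -0.211 -0.912] xyaw 143.1 el -24.2
```

Call:
{"name": "arm_command", "arguments": {"series": [[255,0,0,-0.5,0],[255,0,0,-1,-1],[255,0,0,-1,-1],[255,0,0,-1,-1],[255,0,0,-1,-1],[255,0,0,-1,-1],[255,0,0,-1,-1],[255,0,0,-1,-1],[255,0,0,-1,-1],[255,0,0,-1,0],[255,0,0,0,0],[255,0,0,0,0]]}}

```text
time_s: 10.85
position: [467.4, -196.1, 243.4]
ee_rot: [[-0.555, 0.832, -0.003], [0.832, 0.555, 0.001], [0.003, -0.002, -1.0]]
contact_force: [0.1, 0.4, -5.0]
gripper_width: 49.3
```

```bash
python3 st.py;python3 st.py; python3 - <<'E'
from h import *
d=arm.get_image('side');cv2.imwrite('pics/s1.png',d['img'][:,:,::-1])
E
```

```text
10.85 [-0.549, 0.006, 1.568, -0.0, 1.57, -1.138] [ 467.4 -196.1  243.4] z [-0.0029  0.0013 -1.    ] xyaw 123.7 el 0.2 F [ 0.06  0.43 -5.02] w 49.3
10.85 [-0.549, 0.006, 1.568, -0.0, 1.57, -1.138] [ 467.4 -196.1  243.4] z [-0.0029  0.0013 -1.    ] xyaw 123.7 el 0.2 F [ 0.06  0.43 -5.02] w 49.3
```

View pics/s1.png

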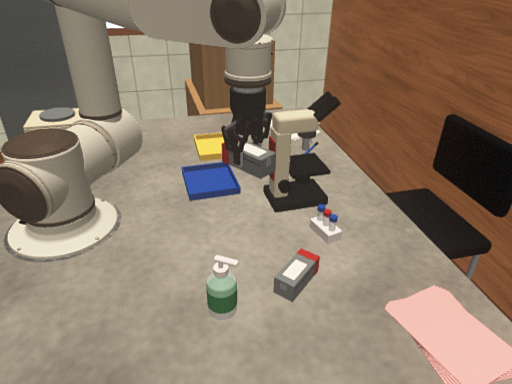

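```bash
python3 - <<'E'
from plan import *
q=cur()
q=run(q,[[-1,0,-.6,-1]]*3+[[-1,0,-.8,0]]*9,every=3)
q=run(q,[[-1,0,-1,0]]*24,every=3)
E
```

```text
3 [-0.59  0.14  1.34 -0.    1.67 -1.59] [ 517. -252.  288.] tilt 0.2 z [-0.003  0.002 -1.   ] xyaw 147.7 el 0.2
6 [-0.58  0.31  1.01 -0.    1.82 -1.59] [ 581. -292.  348.] tilt 0.2 z [-0.003  0.002 -1.   ] xyaw 147.7 el 0.2
9 [-0.58  0.53  0.58 -0.    2.03 -1.59] [ 644. -332.  407.] tilt 0.2 z [-0.003  0.002 -1.   ] xyaw 147.7 el 0.2
12 [-0.58  0.76  0.12  0.    2.24 -1.59] [ 684. -360.  446.] tilt 1.2 z [ 0.019 -0.01  -1.   ] xyaw 147.7 el -1.2
3 [-0.59  0.73  0.12  0.01  2.2  -1.59] [ 685. -366.  468.] tilt 5.0 z [ 0.076 -0.041 -0.996] xyaw 147.7 el -5.0
6 [-0.6   0.7   0.12  0.02  2.17 -1.6 ] [ 684. -372.  494.] tilt 8.7 z [ 0.134 -0.072 -0.988] xyaw 147.7 el -8.7
9 [-0.61  0.67  0.12  0.03  2.13 -1.6 ] [ 680. -375.  523.] tilt 12.6 z [ 0.191 -0.104 -0.976] xyaw 147.6 el -12.5
12 [-0.62  0.63  0.12  0.04  2.1  -1.61] [ 674. -377.  554.] tilt 16.4 z [ 0.247 -0.136 -0.959] xyaw 147.6 el -16.3
15 [-0.63  0.59  0.12  0.05  2.08 -1.61] [ 666. -377.  587.] tilt 20.2 z [ 0.302 -0.167 -0.938] xyaw 147.5 el -20.2
18 [-0.65  0.55  0.12  0.06  2.05 -1.61] [ 655. -375.  622.] tilt 24.0 z [ 0.356 -0.198 -0.913] xyaw 147.4 el -24.0
21 [-0.66  0.51  0.12  0.08  2.03 -1.61] [ 642. -371.  658.] tilt 27.9 z [ 0.408 -0.228 -0.884] xyaw 147.3 el -27.8
24 [-0.67  0.47  0.12  0.09  2.01 -1.62] [ 626. -365.  695.] tilt 31.7 z [ 0.458 -0.258 -0.851] xyaw 147.1 el -31.6
```

Call:
{"name": "arm_command", "arguments": {"series": [[255,-1,0,-0.6,-1],[255,-1,0,-0.6,-1],[255,-1,0,-0.6,-1],[255,-1,0,-0.8,0],[255,-1,0,-0.8,0],[255,-1,0,-0.8,0],[255,-1,0,-0.8,0],[255,-1,0,-0.8,0],[255,-1,0,-0.8,0],[255,-1,0,-0.8,0],[255,-1,0,-0.8,0],[255,-1,0,-0.8,0]]}}

```text
time_s: 12.4
position: [683.3, -358.8, 442.4]
ee_rot: [[-0.845, 0.534, 0.011], [0.534, 0.845, -0.005], [-0.012, 0.001, -1.0]]
contact_force: [-10.8, 3.4, 12.3]
gripper_width: 49.1
```

Call:
{"name": "arm_command", "arguments": {"series": [[255,-1,0,-1,0],[255,-1,0,-1,0],[255,-1,0,-1,0],[255,-1,0,-1,0],[255,-1,0,-1,0],[255,-1,0,-1,0],[255,-1,0,-1,0],[255,-1,0,-1,0],[255,-1,0,-1,0],[255,-1,0,-1,0],[255,-1,0,-1,0],[255,-1,0,-1,0]]}}

```text
time_s: 13.9
position: [672.4, -375.3, 546.1]
ee_rot: [[-0.814, 0.532, 0.232], [0.517, 0.847, -0.126], [-0.263, 0.017, -0.965]]
contact_force: [0.2, -0.2, -4.9]
gripper_width: 49.7
```

```bash
echo 'print("M",s["moment"].round(3),"Mtool",(R.T@s["moment"]).round(3))'>>st.py; python3 st.py; python3 - <<'E'
from plan import *
q=cur()
q=run(q,[[-1,0,-1,0]]*12,every=3)
E
```

```text
13.9 [-0.623, 0.639, 0.122, 0.039, 2.115, -1.606] [ 672.4 -375.3  546.1] z [ 0.2317 -0.1259 -0.9646] xyaw 147.6 el -15.3 F [ 0.2  -0.17 -4.92] w 49.7
M [ 0.184  0.345 -0.041] Mtool [0.039 0.39  0.039]
3 [-0.63  0.6   0.12  0.05  2.09 -1.61] [ 666. -376.  580.] tilt 19.1 z [ 0.287 -0.157 -0.945] xyaw 147.5 el -19.1
6 [-0.64  0.56  0.12  0.06  2.06 -1.61] [ 656. -375.  614.] tilt 22.9 z [ 0.341 -0.188 -0.921] xyaw 147.4 el -22.9
9 [-0.66  0.52  0.12  0.08  2.04 -1.61] [ 643. -372.  650.] tilt 26.8 z [ 0.394 -0.219 -0.893] xyaw 147.3 el -26.7
12 [-0.67  0.48  0.12  0.09  2.02 -1.62] [ 628. -366.  686.] tilt 30.6 z [ 0.444 -0.249 -0.861] xyaw 147.2 el -30.6
```

Call:
{"name": "arm_command", "arguments": {"series": [[255,-1,0,-1,0],[255,-1,0,-1,0],[255,-1,0,-1,0],[255,-1,0,-1,0],[255,-1,0,-1,0],[255,-1,0,-1,0],[255,-1,0,-1,0],[255,-1,0,-1,0],[255,-1,0,-1,0],[255,-1,0,-1,0],[255,-1,0,-1,0],[255,-1,0,-1,0]]}}

```text
time_s: 15.4
position: [625.9, -365.6, 678.0]
ee_rot: [[-0.73, 0.528, 0.434], [0.471, 0.849, -0.241], [-0.496, 0.028, -0.868]]
contact_force: [0.3, -0.5, -5.2]
gripper_width: 49.3
```

Call:
{"name": "arm_command", "arguments": {"series": [[255,0,0,0,0],[255,0,0,0,0],[255,0,0,0,0],[255,0,0,0,0],[255,0,0,0,0],[255,0,0,0,0]]}}

```text
time_s: 16.15
position: [626.3, -365.7, 677.1]
ee_rot: [[-0.73, 0.528, 0.433], [0.471, 0.849, -0.241], [-0.495, 0.028, -0.869]]
contact_force: [0.3, 0.4, -4.2]
gripper_width: 49.5
```

```bash
python3 st.py; python3 - <<'E'
from h import *
d=arm.get_image('side');cv2.imwrite('pics/s2.png',d['img'][:,:,::-1])
E
python3 - <<'E'
from plan import *
q=cur()
for turn in(1,):
  q1=run(q,[[-.3,0,.4,1]]*6+[[.3,0,.3,1]]*16,every=4)
  q1=q.copy();q1=run(q1,[[0,0,0,1]]*22,every=4)
E
```

```text
16.15 [-0.671, 0.478, 0.122, 0.09, 2.027, -1.617] [ 626.3 -365.7  677.1] z [ 0.4329 -0.2407 -0.8687] xyaw 147.2 el -29.6 F [ 0.33  0.4  -4.21] w 49.5
M [ 0.283  0.453 -0.004] Mtool [0.009 0.534 0.017]
4 [-0.67  0.53  0.12  0.09  1.97 -1.06] [ 657. -391.  655.] tilt 30.1 z [ 0.438 -0.244 -0.865] xyaw 111.7 el -24.2
8 [-0.66  0.48  0.29  0.08  1.86 -0.51] [ 675. -398.  624.] tilt 30.2 z [ 0.44  -0.245 -0.864] xyaw 80.8 el -11.2
12 [-0.61  0.44  0.42  0.05  1.76  0.08] [ 698. -377.  595.] tilt 30.2 z [ 0.44  -0.245 -0.864] xyaw 52.9 el 4.6
16 [-0.57  0.48  0.4   0.03  1.74  0.67] [ 733. -365.  575.] tilt 30.2 z [ 0.44  -0.245 -0.864] xyaw 23.8 el 19.4
20 [-0.54  0.58  0.26  0.02  1.77  1.25] [ 772. -367.  561.] tilt 30.2 z [ 0.44  -0.245 -0.864] xyaw -9.9 el 28.8
22 [-0.53  0.67  0.13  0.01  1.81  1.54] [ 792. -374.  555.] tilt 30.2 z [ 0.44  -0.245 -0.864] xyaw -28.2 el 30.2
4 [-0.67  0.48  0.12  0.09  2.03 -1.06] [ 626. -365.  682.] tilt 29.7 z [ 0.433 -0.241 -0.869] xyaw 111.8 el -23.9
8 [-0.67  0.48  0.12  0.09  2.03 -0.5 ] [ 626. -365.  682.] tilt 29.7 z [ 0.433 -0.241 -0.869] xyaw 80.9 el -11.0
12 [-0.67  0.48  0.12  0.09  2.03  0.06] [ 626. -365.  682.] tilt 29.7 z [ 0.433 -0.241 -0.869] xyaw 52.9 el 4.6
16 [-0.67  0.48  0.12  0.09  2.03  0.62] [ 626. -365.  682.] tilt 29.7 z [ 0.433 -0.241 -0.869] xyaw 23.6 el 19.1
20 [-0.67  0.48  0.12  0.09  2.03  1.18] [ 626. -365.  682.] tilt 29.7 z [ 0.433 -0.241 -0.869] xyaw -10.0 el 28.3
22 [-0.67  0.48  0.12  0.09  2.03  1.46] [ 626. -365.  682.] tilt 29.7 z [ 0.433 -0.241 -0.869] xyaw -28.2 el 29.7
```

View pics/s2.png

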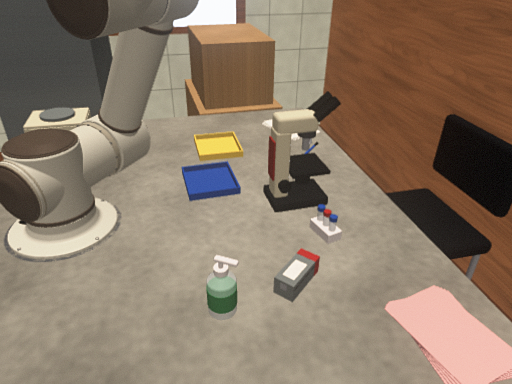

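```bash
python3 - <<'E'
from plan import *
q0=cur()
x0=fit2.fk(P,q0)[0]
qa=plan(q0,[370,-190,430],176)
for r in ([-1,0,-.5,0],[-1,0,-1,0],[-1,0,0,0],[-1,0,.5,0],[-1,0,1,0]):
    print(r);run(qa,[r]*25,every=5)
E
```

```text
22 [[1.0, 0.0, 0.2, 1.0], [1.0, -0.1, 0.2, 1.0], [1.0, -0.3, 0.2, 1.0], [1.0, -0.4, 0.2, 1.0], [1.0, -0.6, 0.2, 1.0], [1.0, -0.8, 0.2, 1.0], [0.9, -1.0, 0.2, 1.0], [0.7, -1.0, 0.2, 1.0], [0.5, -1.0, 0.2, 1.0], [0.3, -1.0, 0.2, 1.0], [0.2, -1.0, 0.2, 1.0], [0.1, -1.0, 0.2, 1.0], [-0.1, -1.0, 0.2, 1.0], [-0.2, -1.0, 0.1, 1.0], [-0.3, -0.6, 0.1, 1.0], [0.0, 0.0, 0.0, 1.0], [0.0, 0.0, 0.0, 1.0], [0.0, 0.0, 0.0, 1.0], [0.0, -0.0, 0.0, 1.0], [0.0, -0.0, 0.0, 1.0], [0.0, -0.0, 0.0, 1.0], [0.0, -0.0, 0.0, 1.0]]
[ 368.9 -190.1  430. ] tilt 29.39 xyaw -28.2 [-0.76 -0.53  1.7   0.12  1.47  1.32]
[-1, 0, -0.5, 0]
5 [-0.87 -0.68  1.73  0.16  1.66  1.24] [ 291. -146.  443.] tilt 26.6 z [ 0.391 -0.218 -0.894] xyaw -28.2 el 26.6
10 [-0.91 -0.68  1.6   0.15  1.87  1.23] [ 247. -117.  489.] tilt 21.6 z [ 0.32  -0.181 -0.93 ] xyaw -28.3 el 21.6
15 [-0.96 -0.68  1.43  0.14  2.11  1.2 ] [194. -75. 550.] tilt 17.3 z [ 0.255 -0.154 -0.955] xyaw -28.3 el 17.3
20 [-0.65 -0.68  1.23 -0.    2.33  1.42] [130.  -3. 608.] tilt 14.7 z [ 0.201 -0.155 -0.967] xyaw -28.4 el 14.5
25 [-0.21 -0.68  1.02 -0.17  2.58  1.7
[... 1708 characters left out ...]

25 [-0.6  -0.43  2.68 -0.04  0.61  1.51] [231. -76. -85.] tilt 16.1 z [ 0.213 -0.177 -0.961] xyaw -28.4 el 15.8
[-1, 0, 1, 0]
5 [-0.81 -0.68  2.11  0.16  1.22  1.24] [ 334. -172.  260.] tilt 29.0 z [ 0.424 -0.236 -0.875] xyaw -28.2 el 29.0
10 [-0.86 -0.68  2.47  0.21  0.9   1.12] [ 308. -159.   88.] tilt 28.1 z [ 0.412 -0.229 -0.882] xyaw -28.2 el 28.1
15 [-0.78 -0.33  2.68  0.28  0.36  1.06] [ 293. -139.  -63.] tilt 26.0 z [ 0.373 -0.231 -0.899] xyaw -28.3 el 26.0
20 [-0.5  -0.01  2.64 -0.54  0.16  2.1 ] [ 256.  -94. -147.] tilt 22.2 z [ 0.285 -0.247 -0.926] xyaw -28.3 el 21.7
25 [-0.32  0.17  2.63 -1.08  0.16  2.81] [ 198.  -73. -191.] tilt 17.4 z [ 0.207 -0.216 -0.954] xyaw -28.1 el 16.6
```

Call:
{"name": "arm_command", "arguments": {"series": [[255,1,0,0.2,1],[255,1,-0.1,0.2,1],[255,1,-0.3,0.2,1],[255,1,-0.4,0.2,1],[255,1,-0.6,0.2,1],[255,1,-0.8,0.2,1],[255,0.9,-1,0.2,1],[255,0.7,-1,0.2,1],[255,0.5,-1,0.2,1],[255,0.3,-1,0.2,1],[255,0.2,-1,0.2,1],[255,0.1,-1,0.2,1]]}}

```text
time_s: 17.7
position: [410.1, -230.6, 465.2]
ee_rot: [[0.581, 0.689, 0.433], [0.811, -0.533, -0.241], [0.065, 0.492, -0.868]]
contact_force: [-0.2, 0.2, -3.9]
gripper_width: 49.5
```

Call:
{"name": "arm_command", "arguments": {"series": [[255,-0.1,-1,0.2,1],[255,-0.2,-1,0.1,1],[255,-0.3,-0.6,0.1,1],[255,0,0,0,1],[255,0,0,0,1],[255,0,0,0,1],[255,0,0,0,1],[255,0,0,0,1],[255,0,0,0,1],[255,0,0,0,1]]}}

```text
time_s: 18.95
position: [364.6, -203.6, 423.7]
ee_rot: [[0.779, -0.452, 0.433], [-0.383, -0.892, -0.241], [0.495, 0.022, -0.868]]
contact_force: [0.3, 0.8, -5.0]
gripper_width: 49.3
```

Call:
{"name": "arm_command", "arguments": {"series": [[255,0,0,0,0],[255,0,0,0,0],[255,0,0,0,0]]}}

```text
time_s: 19.32
position: [364.8, -203.8, 423.7]
ee_rot: [[0.782, -0.447, 0.433], [-0.378, -0.894, -0.241], [0.495, 0.025, -0.869]]
contact_force: [0.4, 0.0, -5.4]
gripper_width: 49.5
```

Call:
{"name": "arm_command", "arguments": {"series": [[255,0,0,0,0],[255,0,0,0,0],[255,0,0,0,0]]}}

```text
time_s: 19.7
position: [364.8, -203.8, 423.6]
ee_rot: [[0.782, -0.449, 0.433], [-0.379, -0.893, -0.241], [0.495, 0.024, -0.869]]
contact_force: [0.5, -0.4, -5.5]
gripper_width: 49.4
```

```bash
python3 st.py; cat > undo.py <<'E'
from plan import *
import itertools,sys
def undo(q,turns,n,zr=(300,480)):
    rows=[]
    for i in range(n):
        t=turns[i] if i<len(turns) else 0
        best=None
        x,R=fit2.fk(P,q); u=np.r_[x[:2],0]/np.linalg.norm(x[:2]); zt=R[:,2].copy();zt[2]=0
        w=zt/max(np.linalg.norm(zt),1e-9)
        for el in(-.9,-.5,-.2,.0,.25,.6):
          for az in(-.3,0,.3):
            d=-w@fit2.rz(az).T; d=-(fit2.rz(az)@w); d=d*np.cos(el)+np.array([0,0,np.sin(el)])
            s=R.T@d; s=np.round(s/abs(s).max(),1)
            qn=step(q,[0,*s,t],.6); xn=fit2.fk(P,qn)[0]
            c=tilt(qn)+.05*max(0,xn[2]-zr[1],zr[0]-xn[2])
            if best is None or c<best[0]: best=(c,qn,s)
        q=best[1]; rows.append([float(v) for v in best[2]]+[t])
        x,R=fit2.fk(P,q); print(rows[-1],x.round(),tilt(q).round(1),"q2",q[1].round(2),"yaw",np.degrees(np.arctan2(R[1,0],R[0,0])).round())
        if tilt(q)<.6: break
    return q
if __name__=="__main__":
    undo(cur(),[-1]*int(sys.argv[1]),int(sys.argv[2]))
E
python3 undo.py 5 28
```

```text
19.7 [-0.813, -0.529, 1.697, 0.15, 1.476, 1.241] [ 364.8 -203.8  423.6] z [ 0.4331 -0.2407 -0.8686] xyaw -25.9 el 29.7 F [ 0.53 -0.44 -5.47] w 49.4
M [ 0.255  0.43  -0.028] Mtool [ 0.022 -0.499  0.031]
[-0.5, 0.3, -1.0, -1] [ 341. -199.  450.] 29.7 q2 -0.57 yaw -17.0
[-1.0, -0.2, -1.0, -1] [ 311. -182.  459.] 29.7 q2 -0.63 yaw -8.0
[-1.0, -0.8, -0.7, -1] [ 293. -160.  463.] 29.2 q2 -0.68 yaw 1.0
[-1.0, -1.0, -0.7, -1] [ 287. -143.  473.] 27.8 q2 -0.68 yaw 9.0
[-1.0, -1.0, 0.6, -1] [ 291. -135.  454.] 26.5 q2 -0.68 yaw 17.0
[-1.0, -0.9, -0.7, 0] [ 280. -125.  465.] 25.1 q2 -0.68 yaw 16.0
[-1.0, -0.9, -0.3, 0] [ 273. -117.  469.] 23.8 q2 -0.68 yaw 16.0
[-1.0, -1.0, 0.7, 0] [ 275. -111.  449.] 22.4 q2 -0.68 yaw 16.0
[-1.0, -1.0, 0.8, 0] [ 277. -104.  426.] 21.1 q2 -0.68 yaw 15.0
[-1.0, -1.0, 0.2, 0] [275. -93. 418.] 19.8 q2 -0.68 yaw 15.0
[-1.0, -1.0, 0.9, 0] [277. -83. 393.] 18.5 q2 -0.68 yaw 15.0
[-1.0, -0.7, 0.8, 0] [277. -79. 371.] 17.5 q2 -0.68 yaw 15.0
[-1.0, -0.7, 0.3, 0] [274. -71. 360.] 16.4 q2 -0.68 yaw 14.0
[-1.0, -0.8, 0.9, 0] [273. -63. 335.] 15.4 q2 -0.68 yaw 14.0
[-1.0, -
[... 156 characters left out ...]
2 q2 -0.68 yaw 13.0
[-1.0, -1.0, -0.3, 0] [241.  11. 310.] 12.9 q2 -0.68 yaw 13.0
[-0.8, -1.0, -0.0, 0] [227.  36. 305.] 12.8 q2 -0.68 yaw 13.0
[-0.6, -0.7, -1.0, 0] [209.  56. 326.] 12.8 q2 -0.68 yaw 13.0
[-0.3, -0.9, -1.0, 0] [194.  81. 345.] 12.8 q2 -0.66 yaw 13.0
[-0.8, -1.0, -0.6, 0] [168. 103. 353.] 12.8 q2 -0.66 yaw 13.0
[-0.8, -1.0, -0.6, 0] [142. 125. 361.] 12.7 q2 -0.65 yaw 13.0
[-0.8, -1.0, -0.6, 0] [116. 147. 369.] 12.7 q2 -0.62 yaw 13.0
[-0.8, -1.0, -0.6, 0] [ 90. 169. 377.] 12.7 q2 -0.58 yaw 13.0
[-0.7, -1.0, -0.0, 0] [ 68. 189. 370.] 12.7 q2 -0.55 yaw 13.0
[-0.3, -0.9, -1.0, 0] [ 53. 214. 390.] 12.7 q2 -0.49 yaw 13.0
[-0.6, -1.0, 1.0, 0] [ 36. 229. 359.] 12.7 q2 -0.47 yaw 13.0
```

```bash
cat > undo2.py <<'E'
from plan import *
def undo2(q,n,turns=[],els=(-.6,-.3,0.,.3,.6),zr=(330,470),pr=True):
    rows=[]
    for i in range(n):
        t=turns[i] if i<len(turns) else 0
        x,R=fit2.fk(P,q); w=np.r_[R[:2,2],0]; w/=max(np.linalg.norm(w),1e-9); best=None
        for el in els:
            d=-w*np.cos(el)+np.array([0,0,np.sin(el)])
            s=R.T@d; s=np.round(s/abs(s).max(),1)
            qn=step(q,[0,*s,t],.6); xn=fit2.fk(P,qn)[0]
            c=tilt(qn)+.05*max(0,xn[2]-zr[1],zr[0]-xn[2])
            if best is None or c<best[0]: best=(c,qn,s)
        q=best[1]; rows.append([float(v) for v in best[2]]+[t])
        x,R=fit2.fk(P,q)
        if pr: print(rows[-1],x.round(),tilt(q).round(1),"q",q[:2].round(2),"yaw",np.degrees(np.arctan2(R[1,0],R[0,0])).round())
        if tilt(q)<.6: break
    return q
if __name__=="__main__":
    q=cur()
    for tgt in ([340,-120,440],[345,-95,420]):
        qa=plan(q,tgt,-5*8)
        undo2(qa,32)
E
python3 undo2.py
```

```text
5 [[-0.8, -1.0, -0.6, -1.0], [-0.5, -1.0, -0.5, -1.0], [-0.3, -0.7, -0.3, -1.0], [-0.0, -0.0, -0.0, -1.0], [-0.0, -0.0, -0.0, -1.0]]
[ 340.2 -120.4  439.7] tilt 29.7 xyaw 17.7 [-0.6  -0.64  1.72  0.04  1.54  0.75]
[-1.0, -0.9, -0.8, 0] [ 319. -104.  446.] 29.0 q [-0.58 -0.68] yaw 17.0
[-1.0, -0.9, -0.8, 0] [308. -87. 457.] 27.7 q [-0.5  -0.68] yaw 17.0
[-1.0, -1.0, -0.3, 0] [301. -68. 456.] 26.6 q [-0.39 -0.68] yaw 17.0
[-1.0, -1.0, 0.2, 0] [297. -50. 444.] 25.7 q [-0.27 -0.68] yaw 16.0
[-0.9, -1.0, 0.2, 0] [291. -29. 432.] 25.0 q [-0.13 -0.68] yaw 16.0
[-0.9, -1.0, 0.2, 0] [282.  -6. 419.] 24.5 q [ 0.01 -0.68] yaw 16.0
[-0.8, -1.0, -0.6, 0] [264.  19. 423.] 24.1 q [ 0.18 -0.68] yaw 15.0
[-0.8, -1.0, -0.6, 0] [242.  42. 426.] 23.8 q [ 0.34 -0.68] yaw 15.0
[-0.8, -1.0, -0.6, 0] [219.  62. 428.] 23.6 q [ 0.51 -0.68] yaw 15.0
[-0.7, -0.9, -1.0, 0] [194.  81. 439.] 23.3 q [ 0.67 -0.67] yaw 15.0
[-0.7, -0.9, -1.0, 0] [171. 100. 451.] 23.0 q [ 0.84 -0.64] yaw 15.0
[-0.7, -0.9, -1.0, 0] [147. 120. 462.] 22.8 q [ 1.   -0.61] yaw 15.0
[-0.8, -1.0, -0.5, 0] [120. 142. 462.] 22.7 q [ 1.17 -0.57
[... 3005 characters left out ...]
7 -0.19] yaw 20.0
[-0.6, -1.0, 0.3, 0] [-23. 342. 338.] 22.0 q [ 1.67 -0.16] yaw 21.0
[-0.6, -1.0, -0.1, 0] [-31. 361. 333.] 21.8 q [ 1.68 -0.11] yaw 22.0
[-0.5, -1.0, -0.5, 0] [-41. 383. 338.] 21.6 q [ 1.69 -0.06] yaw 23.0
[-0.5, -1.0, -0.1, 0] [-50. 402. 333.] 21.5 q [ 1.7  -0.02] yaw 24.0
[-0.5, -1.0, -0.4, 0] [-61. 424. 335.] 21.4 q [1.72 0.03] yaw 24.0
[-0.4, -1.0, -0.1, 0] [-70. 444. 330.] 21.3 q [1.73 0.08] yaw 25.0
[-0.4, -1.0, -0.4, 0] [-82. 466. 332.] 21.3 q [1.74 0.13] yaw 26.0
[-0.4, -1.0, -0.4, 0] [-95. 488. 334.] 21.3 q [1.75 0.18] yaw 26.0
[-0.4, -1.0, -0.4, 0] [-108.  509.  336.] 21.3 q [1.77 0.24] yaw 27.0
[-0.2, -0.6, -1.0, 0] [-122.  527.  354.] 21.3 q [1.78 0.29] yaw 27.0
```

```bash
cat > undo3.py <<'E'
from plan import *
def undo3(q,n,turns=[],zr=(330,470),lam=.08,pr=True,off=0):
    for i in range(n):
        t=turns[i] if i<len(turns) else 0
        x,R=fit2.fk(P,q); w=-np.r_[R[:2,2],0]; w/=max(np.linalg.norm(w),1e-9); best=None
        for el in (-.6,-.3,0.,.3,.6):
          for az in (-.75,-.5,-.25,0,.25,.5):
            d=(fit2.rz(az)@w)*np.cos(el)+np.array([0,0,np.sin(el)])
            s=R.T@d; s=np.round(s/abs(s).max(),1)
            qn=step(q,[0,*s,t],.6); xn,Rn=fit2.fk(P,qn)
            da=np.degrees(np.arctan2(xn[1],xn[0])-np.arctan2(Rn[1,2],Rn[0,2]))-off
            da*=min(1,tilt(qn)/10)
            c=tilt(qn)+.05*max(0,xn[2]-zr[1],zr[0]-xn[2])+lam*abs(da)
            if best is None or c<best[0]: best=(c,qn,s,da)
        q=best[1]; row=[float(v) for v in best[2]]+[t]
        x,R=fit2.fk(P,q)
        if pr: print(row,x.round(),tilt(q).round(1),"da",best[3].round(1),"q",q[:3].round(2),"yaw",np.degrees(np.arctan2(R[1,0],R[0,0])).round())
        if tilt(q)<.6: break
    return q
if __name__=="__main__":
    undo3(cur(),32,[-1]*5)
E
python3 undo3.py
```

```text
[-0.5, -0.0, -1.0, -1] [ 344. -192.  450.] 29.7 da -0.1 q [-0.85 -0.57  1.69] yaw -17.0
[-0.9, -0.2, -1.0, -1] [ 316. -176.  460.] 29.7 da -0.0 q [-0.9  -0.63  1.69] yaw -8.0
[-1.0, -0.7, -0.7, -1] [ 296. -155.  464.] 29.3 da 1.4 q [-0.91 -0.68  1.7 ] yaw 1.0
[-1.0, -0.9, -0.3, -1] [ 294. -141.  465.] 28.0 da 3.4 q [-0.85 -0.68  1.69] yaw 9.0
[-1.0, -0.7, -0.2, -1] [ 288. -136.  464.] 26.8 da 4.1 q [-0.84 -0.68  1.68] yaw 17.0
[-1.0, -0.9, -0.2, 0] [ 281. -130.  464.] 25.4 da 4.8 q [-0.83 -0.68  1.67] yaw 17.0
[-1.0, -0.9, 0.2, 0] [ 278. -125.  455.] 24.1 da 5.7 q [-0.8  -0.68  1.68] yaw 16.0
[-1.0, -0.9, 0.2, 0] [ 275. -119.  447.] 22.8 da 6.9 q [-0.78 -0.68  1.69] yaw 16.0
[-1.0, -1.0, 0.3, 0] [ 274. -111.  436.] 21.4 da 8.9 q [-0.73 -0.68  1.7 ] yaw 16.0
[-1.0, -1.0, 0.3, 0] [ 272. -101.  426.] 20.1 da 11.5 q [-0.67 -0.68  1.72] yaw 15.0
[-1.0, -0.4, 0.3, 0] [ 267. -105.  418.] 19.0 da 11.3 q [-0.69 -0.68  1.73] yaw 15.0
[-1.0, -0.7, 0.3, 0] [ 264. -102.  409.] 17.8 da 12.6 q [-0.68 -0.68  1.74] yaw 15.0
[-1.0, -0.4, 0.4, 0] [ 260. -106.  399.] 16.8 da 12.5 q [-0.7  -0.68  1.76] y
[... 886 characters left out ...]
9. 335.] 4.5 da 21.5 q [-0.71 -0.68  1.85] yaw 13.0
[-0.7, -1.0, 0.3, 0] [200. -75. 330.] 4.0 da 25.5 q [-0.64 -0.68  1.86] yaw 13.0
[0.8, -1.0, -1.0, 0] [213. -46. 353.] 3.9 da 28.4 q [-0.48 -0.65  1.8 ] yaw 13.0
[-0.4, -1.0, -0.8, 0] [197. -22. 372.] 3.9 da 30.7 q [-0.4  -0.68  1.77] yaw 13.0
[0.8, -1.0, -1.0, 0] [211.   7. 395.] 3.8 da 33.0 q [-0.24 -0.63  1.7 ] yaw 13.0
[1.0, -0.8, -0.1, 0] [231.  32. 396.] 3.8 da 35.3 q [-0.1  -0.57  1.68] yaw 13.0
[1.0, -0.8, -0.1, 0] [251.  57. 397.] 3.8 da 37.2 q [ 0.01 -0.51  1.65] yaw 13.0
[1.0, -0.8, -0.1, 0] [270.  82. 398.] 3.8 da 38.8 q [ 0.1  -0.46  1.62] yaw 13.0
[1.0, -0.8, -0.1, 0] [290. 107. 399.] 3.8 da 40.1 q [ 0.18 -0.4   1.58] yaw 13.0
```

Call:
{"name": "arm_command", "arguments": {"series": [[255,-0.5,0,-1,-1],[255,-0.9,-0.2,-1,-1],[255,-1,-0.7,-0.7,-1],[255,-1,-0.8,-0.3,-1],[255,-1,-0.7,-0.2,-1],[255,-1,-0.9,-0.2,0],[255,-1,-0.8,0.2,0],[255,-1,-0.8,0.2,0],[255,-1,-0.8,0.3,0],[255,-1,-0.7,0.3,0],[255,-1,-0.6,0.3,0],[255,-1,-0.7,0.3,0]]}}

```text
time_s: 21.2
position: [266.3, -119.5, 392.5]
ee_rot: [[0.944, 0.197, 0.264], [0.249, -0.952, -0.179], [0.216, 0.235, -0.948]]
contact_force: [0.2, -1.1, -4.4]
gripper_width: 49.1
```

```bash
python3 st.py; python3 - <<'E'
from undo3 import *
q=cur()
for lam in(.08,.2): print(lam);undo3(q,20,lam=lam)
E
```

```text
21.2 [-0.741, -0.682, 1.776, 0.047, 1.726, 0.613] [ 266.3 -119.5  392.5] z [ 0.2642 -0.1793 -0.9477] xyaw 14.8 el 12.5 F [ 0.18 -1.12 -4.45] w 49.1
M [ 0.282  0.191 -0.026] Mtool [ 0.309 -0.132  0.065]
0.08
[-1.0, -0.7, 0.4, 0] [ 264. -119.  384.] 17.4 da 10.8 q [-0.73 -0.68  1.79] yaw 15.0
[-1.0, -0.7, 0.4, 0] [ 260. -117.  372.] 16.2 da 11.8 q [-0.73 -0.68  1.81] yaw 14.0
[-1.0, -0.7, 0.4, 0] [ 257. -116.  360.] 15.0 da 12.9 q [-0.72 -0.68  1.83] yaw 14.0
[-1.0, -0.8, 0.5, 0] [ 254. -113.  345.] 13.8 da 14.8 q [-0.71 -0.68  1.86] yaw 14.0
[-1.0, -0.5, 0.5, 0] [ 249. -116.  332.] 12.7 da 15.3 q [-0.72 -0.68  1.88] yaw 14.0
[-1.0, -0.4, -0.2, 0] [ 240. -118.  336.] 11.7 da 15.4 q [-0.76 -0.68  1.87] yaw 14.0
[-1.0, -0.5, 0.1, 0] [ 233. -121.  333.] 10.7 da 16.0 q [-0.78 -0.68  1.87] yaw 13.0
[-1.0, -0.9, -0.2, 0] [ 227. -113.  338.] 9.4 da 18.3 q [-0.76 -0.68  1.86] yaw 13.0
[-1.0, -0.6, 0.2, 0] [ 220. -114.  334.] 8.3 da 18.0 q [-0.78 -0.68  1.87] yaw 13.0
[-1.0, -0.7, 0.2, 0] [ 214. -112.  330.] 7.2 da 18.2 q [-0.78 -0.68  1.87] yaw 13.0
[-1.0, -0.8, -0.1, 0] [ 207. -107.  335.] 6.
[... 1341 characters left out ...]
.01 -0.68  1.89] yaw 14.0
[-0.9, -1.0, -0.3, 0] [ 209. -150.  339.] 9.6 da -0.7 q [-1.02 -0.68  1.87] yaw 14.0
[-0.9, -1.0, 0.2, 0] [ 203. -147.  334.] 8.3 da -1.2 q [-1.02 -0.68  1.87] yaw 14.0
[-0.5, -1.0, 0.2, 0] [ 203. -138.  330.] 7.2 da -0.0 q [-0.98 -0.68  1.88] yaw 13.0
[-0.9, -1.0, -0.2, 0] [ 195. -133.  337.] 5.9 da -0.3 q [-0.99 -0.68  1.86] yaw 13.0
[-0.9, -1.0, 0.3, 0] [ 190. -129.  332.] 4.5 da -0.5 q [-0.99 -0.68  1.87] yaw 13.0
[-1.0, -1.0, -0.1, 0] [ 181. -125.  338.] 3.1 da -1.1 q [-1.   -0.68  1.86] yaw 13.0
[-1.0, -1.0, 0.4, 0] [ 174. -123.  332.] 1.7 da -1.6 q [-1.01 -0.68  1.87] yaw 13.0
[-0.7, -1.0, 0.3, 0] [ 171. -116.  329.] 0.5 da -1.7 q [-0.99 -0.68  1.87] yaw 13.0
```

Call:
{"name": "arm_command", "arguments": {"series": [[255,-1,-0.3,-0.3,0],[255,-1,-0.4,0.4,0],[255,-1,-0.4,0.4,0],[255,-1,-0.4,0.4,0],[255,-1,-0.4,0.4,0],[255,-1,-0.7,0.5,0],[255,-0.9,-1,0.5,0],[255,-0.9,-1,-0.3,0],[255,-0.9,-1,0.2,0],[255,-0.5,-1,0.2,0],[255,-0.9,-1,-0.2,0],[255,-0.9,-1,0.3,0]]}}

```text
time_s: 22.7
position: [199.8, -120.8, 327.0]
ee_rot: [[0.972, 0.225, 0.066], [0.229, -0.971, -0.065], [0.05, 0.078, -0.996]]
contact_force: [-0.4, -0.0, -5.7]
gripper_width: 49.0
```

```bash
python3 st.py; python3 - <<'E'
from undo3 import *
q=cur()
q=undo3(q,8,lam=.2)
q=plan(q,[330,80,250],0)
q=plan(q,[484,348,140],13)
# refined tray centres: rim corners by hand-free contour approx
import cv2
E
```

```text
22.7 [-0.895, -0.682, 1.879, 0.012, 1.853, 0.45] [ 199.8 -120.8  327. ] z [ 0.0662 -0.0646 -0.9957] xyaw 13.2 el 2.9 F [-0.4  -0.02 -5.71] w 49.0
M [ 0.096 -0.046 -0.041] Mtool [0.081 0.063 0.05 ]
[-1.0, -0.9, -0.1, 0] [ 192. -117.  333.] 4.0 da 6.9 q [-0.9  -0.68  1.86] yaw 13.0
[-1.0, -0.7, 0.3, 0] [ 185. -118.  329.] 2.8 da 6.5 q [-0.92 -0.68  1.87] yaw 13.0
[-1.0, -0.8, -0.1, 0] [ 175. -116.  336.] 1.8 da 6.4 q [-0.94 -0.68  1.86] yaw 13.0
[-0.7, -1.0, -0.9, 0] [ 168. -104.  362.] 1.2 da 8.0 q [-0.93 -0.68  1.8 ] yaw 13.0
[1.0, -0.8, -0.9, 0] [187. -80. 384.] 1.1 da 8.4 q [-0.76 -0.65  1.74] yaw 13.0
[1.0, -0.9, 0.9, 0] [206. -54. 361.] 1.1 da 8.7 q [-0.6  -0.64  1.79] yaw 13.0
[1.0, -0.5, 0.7, 0] [227. -36. 343.] 1.1 da 9.3 q [-0.47 -0.61  1.81] yaw 13.0
[1.0, -0.5, 0.3, 0] [249. -18. 336.] 1.1 da 9.9 q [-0.36 -0.57  1.81] yaw 13.0
5 [[1.0, -0.8, 0.8, 0.0], [1.0, -0.8, 0.8, 0.0], [1.0, -0.7, 0.8, 0.0], [1.0, -0.8, 0.9, 0.0], [0.1, -0.1, 0.0, 0.0]]
[330.1  81.3 251. ] tilt 1.06 xyaw 13.1 [ 0.03 -0.36  1.86 -0.02  1.65  1.37]
11 [[0.9, -1.0, 0.5, 1.0], [0.7, -1.0, 0.4, 0.6], [0.6, -1.0, 0.4, 0.0], [0.6, -1.0, 0.4, 0.0], [0.6, -1.0, 0.4, 0.0], [0.6, -1.0, 0.4, 0.0], [0.6, -1.0, 0.4, 0.0], [0.6, -1.0, 0.4, 0.0], [0.5, -1.0, 0.4, 0.0], [0.6, -1.0, 0.4, 0.0], [0.2, -0.5, 0.1, 0.0]]
[482.8 348.3 140.7] tilt 1.06 xyaw 0.3 [ 0.5   0.25  1.51 -0.02  1.4   2.07]
```

Call:
{"name": "arm_command", "arguments": {"series": [[255,-1,-0.9,-0.1,0],[255,-1,-0.7,0.3,0],[255,-1,-0.8,-0.1,0],[255,-0.8,-1,-0.4,0]]}}

```text
time_s: 23.2
position: [169.4, -108.1, 349.4]
ee_rot: [[0.974, 0.224, -0.006], [0.224, -0.974, -0.02], [-0.01, 0.019, -1.0]]
contact_force: [-0.0, -0.8, -5.2]
gripper_width: 49.3
```

```bash
python3 st.py; python3 - <<'E'
from h import *
d=arm.get_image("top"); img=cv2.imread("pics/top0.png")[:,:,::-1]
hsv=cv2.cvtColor(np.ascontiguousarray(img),cv2.COLOR_RGB2HSV);H,S,V=[hsv[...,i].astype(int) for i in range(3)]
for k,h0 in(("yellow",26),("blue",112)):
    m=((abs(H-h0)<10)&(S>100)).astype(np.uint8)
    cnt=max(cv2.findContours(m,0,cv2.CHAIN_APPROX_NONE)[0],key=cv2.contourArea)[:,0]
    W=np.array([onz(d,p,22)[:2] for p in cnt],np.float32)
    print(k,cv2.minAreaRect(W))
E
python3 - <<'E'
from plan import *
q=cur()
q=plan(q,[330,80,250],0)
q=plan(q,[484,348,120],11)
E
```

```text
23.2 [-0.931, -0.682, 1.83, -0.018, 1.98, 0.406] [ 169.4 -108.1  349.4] z [-0.0057 -0.0204 -0.9998] xyaw 13.0 el -0.6 F [-0.03 -0.85 -5.18] w 49.3
M [ 0.037 -0.133  0.026] Mtool [ 0.006  0.138 -0.023]
yellow ((484.1348876953125, 390.1280212402344), (163.4038543701172, 184.49598693847656), 0.5289594531059265)
blue ((418.3616638183594, 139.78961181640625), (160.01332092285156, 177.29722595214844), 2.112447500228882)
8 [[1.0, -0.7, 0.5, 0.0], [1.0, -0.7, 0.5, 0.0], [1.0, -0.8, 0.5, 0.0], [1.0, -0.7, 0.5, 0.0], [1.0, -0.8, 0.4, 0.0], [1.0, -0.7, 0.5, 0.0], [1.0, -0.8, 0.4, 0.0], [1.0, -0.7, 0.5, 0.0]]
[330.2  78.9 250. ] tilt 1.28 xyaw 13.0 [ 0.03 -0.36  1.86 -0.02  1.65  1.37]
11 [[0.9, -1.0, 0.5, 1.0], [0.7, -1.0, 0.5, 0.4], [0.6, -1.0, 0.5, -0.0], [0.6, -1.0, 0.5, -0.0], [0.6, -1.0, 0.5, -0.0], [0.6, -1.0, 0.4, -0.0], [0.6, -1.0, 0.5, -0.0], [0.6, -1.0, 0.4, -0.0], [0.6, -1.0, 0.5, -0.0], [0.7, -1.0, 0.4, -0.0], [0.3, -0.5, 0.2, -0.0]]
[484.5 348.4 120.8] tilt 1.28 xyaw 1.8 [ 0.5   0.27  1.52 -0.02  1.37  2.05]
```

Call:
{"name": "arm_command", "arguments": {"series": [[255,1,-0.7,0.5,0],[255,1,-0.7,0.5,0],[255,1,-0.8,0.5,0],[255,1,-0.7,0.5,0],[255,1,-0.8,0.4,0],[255,1,-0.7,0.5,0],[255,1,-0.8,0.4,0],[255,1,-0.7,0.5,0],[255,0.9,-1,0.5,1],[255,0.7,-1,0.5,0.4],[255,0.6,-1,0.5,0],[255,0.6,-1,0.5,0]]}}

```text
time_s: 24.75
position: [391.6, 184.8, 196.3]
ee_rot: [[0.999, 0.032, -0.004], [0.032, -0.999, -0.022], [-0.005, 0.022, -1.0]]
contact_force: [0.8, -0.2, -4.0]
gripper_width: 49.4
```

Call:
{"name": "arm_command", "arguments": {"series": [[255,0.6,-1,0.5,0],[255,0.6,-1,0.4,0],[255,0.6,-1,0.5,0],[255,0.6,-1,0.4,0],[255,0.6,-1,0.5,0],[255,0.7,-1,0.4,0],[255,0.3,-0.6,0.4,0],[255,0,0,0,0]]}}

```text
time_s: 25.75
position: [485.2, 350.7, 113.9]
ee_rot: [[0.999, 0.033, -0.006], [0.033, -0.999, -0.023], [-0.007, 0.023, -1.0]]
contact_force: [0.1, -1.0, -4.8]
gripper_width: 49.6
```

```bash
python3 st.py; python3 - <<'E'
from plan import *
q=plan(cur(),[484,354,45],0)
from h import *
for n in("wrist","side"):
    d=arm.get_image(n);cv2.imwrite(f'pics/{n}3.png',d['img'][:,:,::-1])
E
```

```text
25.75 [0.507, 0.276, 1.528, -0.018, 1.354, 2.049] [485.2 350.7 113.9] z [-0.0059 -0.023  -0.9997] xyaw 1.9 el -0.4 F [ 0.11 -1.03 -4.78] w 49.6
M [-0.012 -0.119  0.005] Mtool [-0.016  0.119 -0.003]
3 [[-0.0, -0.1, 1.0, 0.0], [-0.0, -0.1, 1.0, 0.0], [-0.0, -0.0, 0.7, 0.0]]
[484.4 353.8  45.2] tilt 1.36 xyaw 1.9 [ 0.51  0.34  1.59 -0.02  1.23  2.06]
```

View pics/wrist3.png

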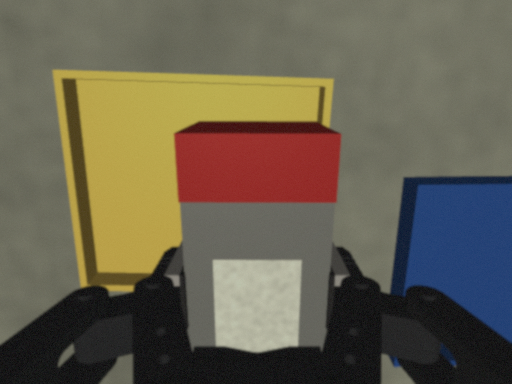

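View pics/side3.png

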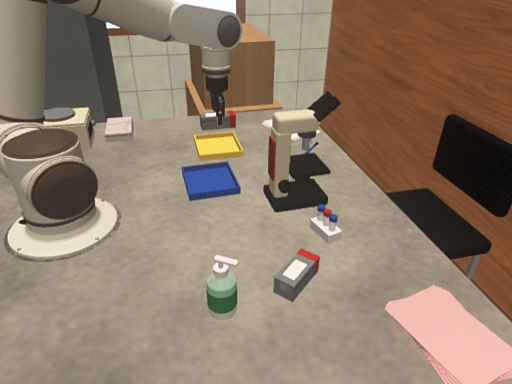

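```bash
python3 - <<'E'
from h import *
d=arm.get_image("wrist")
for p in((55,71),(333,80),(80,290)): print(onz(d,p,24).round(1))
E
```

```text
[563.3 479.4  24. ]
[563.9 299.9  24. ]
[403.3 481.1  24. ]
```

Call:
{"name": "arm_command", "arguments": {"series": [[255,0,-0.1,1,0],[255,0,-0.1,1,0],[255,0,0,1,0],[255,0,0,0.6,0],[255,0,0,0.3,0],[255,0,0,0.1,0],[255,0,0,0,0]]}}

```text
time_s: 26.78
position: [485.0, 353.7, 15.9]
ee_rot: [[0.999, 0.032, -0.003], [0.032, -0.999, -0.021], [-0.004, 0.021, -1.0]]
contact_force: [0.4, 0.7, -3.7]
gripper_width: 49.2
```

```bash
python3 st.py
```

```text
26.77 [0.511, 0.37, 1.62, -0.019, 1.165, 2.057] [485.  353.7  15.9] z [-0.0033 -0.0215 -0.9998] xyaw 1.9 el -0.2 F [ 0.44  0.74 -3.7 ] w 49.2
M [-0.006 -0.068 -0.054] Mtool [-0.008  0.067  0.056]
```

Call:
{"name": "arm_command", "arguments": {"series": [[255,0,0,0.1,0],[255,0,0,0,0]]}}

```text
time_s: 27.02
position: [485.0, 353.8, 13.4]
ee_rot: [[0.999, 0.032, -0.003], [0.032, -0.999, -0.021], [-0.004, 0.021, -1.0]]
contact_force: [-0.1, -1.5, 1.8]
gripper_width: 49.1
```

```bash
python3 st.py
```

```text
27.02 [0.511, 0.373, 1.622, -0.019, 1.16, 2.057] [485.  353.8  13.4] z [-0.003  -0.0213 -0.9998] xyaw 1.9 el -0.2 F [-0.05 -1.48  1.79] w 49.1
M [ 0.081 -0.166  0.005] Mtool [ 0.075  0.169 -0.001]
```

Call:
{"name": "arm_command", "arguments": {"series": [[80,0,0,0,0],[80,0,0,0,0],[75,0,0,-0.5,0],[75,0,0,-1,0],[60,0,0,-1,0]]}}

```text
time_s: 27.65
position: [485.0, 355.0, 76.9]
ee_rot: [[0.999, 0.032, -0.004], [0.032, -0.999, -0.022], [-0.004, 0.021, -1.0]]
contact_force: [0.3, 0.1, -0.5]
gripper_width: 65.2
```

```bash
python3 st.py; python3 - <<'E'
from plan import *
from h import *
d=arm.get_image("side");cv2.imwrite('pics/side4.png',d['img'][90:240,120:320][:,:,::-1].repeat(3,0).repeat(3,1))
q=plan(cur(),[400,90,200],0)
q=plan(q,[430,-120,200],-20)
q=plan(q,[550,-349,110],-20)
E
```

```text
27.65 [0.513, 0.31, 1.564, -0.018, 1.282, 2.057] [485.  355.   76.9] z [-0.0035 -0.0216 -0.9998] xyaw 1.9 el -0.2 F [ 0.25  0.12 -0.47] w 65.2
M [-0.013 -0.015  0.012] Mtool [-0.013  0.015 -0.012]
11 [[-0.4, 1.0, -0.4, 0.0], [-0.4, 1.0, -0.4, 0.0], [-0.3, 1.0, -0.4, 0.0], [-0.4, 1.0, -0.5, 0.0], [-0.3, 1.0, -0.4, 0.0], [-0.4, 1.0, -0.5, 0.0], [-0.3, 1.0, -0.4, 0.0], [-0.4, 1.0, -0.5, 0.0], [-0.3, 1.0, -0.4, 0.0], [-0.4, 1.0, -0.5, 0.0], [-0.2, 0.6, -0.2, 0.0]]
[399.7  89.8 199.5] tilt 1.12 xyaw 1.9 [ 0.05 -0.19  1.83 -0.02  1.5   1.59]
9 [[0.1, 1.0, 0.0, -1.0], [-0.0, 1.0, 0.0, -1.0], [-0.2, 1.0, 0.0, -0.5], [-0.2, 1.0, 0.0, 0.0], [-0.2, 1.0, 0.0, 0.0], [-0.3, 1.0, 0.0, 0.0], [-0.2, 1.0, 0.1, 0.0], [-0.3, 1.0, 0.0, 0.0], [-0.1, 0.3, 0.0, 0.0]]
[ 429.4 -120.2  201.1] tilt 1.12 xyaw 21.9 [-0.43 -0.11  1.77 -0.02  1.48  0.76]
10 [[0.1, 1.0, 0.4, -1.0], [-0.0, 1.0, 0.4, -1.0], [-0.2, 1.0, 0.4, -0.5], [-0.2, 1.0, 0.4, 0.0], [-0.3, 1.0, 0.4, 0.0], [-0.2, 1.0, 0.4, 0.0], [-0.3, 1.0, 0.4, 0.0], [-0.2, 1.0, 0.3, 0.0], [-0.3, 1.0, 0.4, 0.0], [-0.2, 1.0, 0.3, 0.0]]
[ 550.  -347.5  110.5] tilt 1.12 xyaw 41.9 [-0.67  0.36  1.42 -0.02  1.35  0.17]
```

View pics/side4.png

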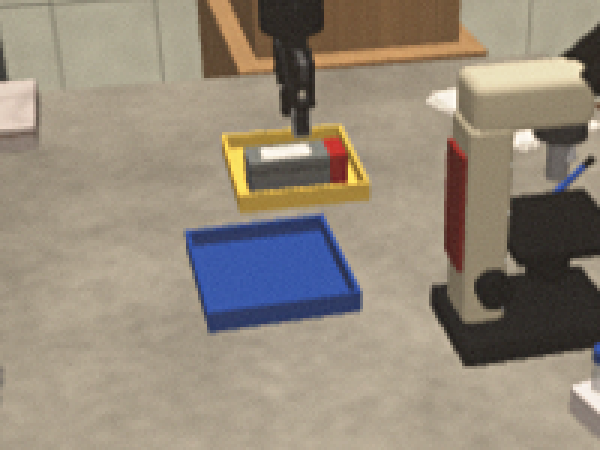

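Case 1 sits flat inside the yellow tray (crop px 250–350, 140–190), red end to the right. On to case 2.

Call:
{"name": "arm_command", "arguments": {"series": [[0,-0.4,1,-0.4,0],[0,-0.4,1,-0.4,0],[0,-0.3,1,-0.4,0],[0,-0.4,1,-0.5,0],[0,-0.3,1,-0.4,0],[0,-0.4,1,-0.5,0],[0,-0.3,1,-0.4,0],[0,-0.4,1,-0.5,0],[0,-0.3,1,-0.4,0],[0,-0.4,1,-0.5,0],[0,0.1,1,0,-1],[0,0,1,0,-1]]}}

```text
time_s: 29.2
position: [411.1, 54.3, 193.2]
ee_rot: [[0.95, 0.311, -0.002], [0.311, -0.95, -0.022], [-0.009, 0.02, -1.0]]
contact_force: [-1.1, 0.1, -0.4]
gripper_width: 85.5
```

Call:
{"name": "arm_command", "arguments": {"series": [[0,-0.2,1,0,-0.5],[0,-0.2,1,0,0],[0,-0.2,1,0,0],[0,-0.3,1,0,0],[0,-0.2,1,0.1,0],[0,-0.3,1,0,0],[0,0.1,1,0.4,-1],[0,0,1,0.4,-1],[0,-0.2,1,0.4,-0.5],[0,-0.2,1,0.4,0],[0,-0.3,1,0.4,0],[0,-0.2,1,0.4,0]]}}

```text
time_s: 30.7
position: [505.3, -233.9, 136.1]
ee_rot: [[0.745, 0.667, -0.003], [0.667, -0.745, -0.022], [-0.017, 0.014, -1.0]]
contact_force: [-0.1, 0.3, 0.2]
gripper_width: 85.4
```

```bash
python3 st.py; python3 -c "
from plan import *
q=plan(cur(),[550,-349,100],0)"
```

```text
30.7 [-0.56, 0.16, 1.622, -0.021, 1.351, 0.285] [ 505.3 -233.9  136.1] z [-0.0033 -0.0222 -0.9997] xyaw 41.8 el -1.0 F [-0.09  0.25  0.17] w 85.4
M [ 0.    -0.047 -0.008] Mtool [-0.031  0.035  0.009]
5 [[-0.4, 1.0, 0.3, 0.0], [-0.4, 1.0, 0.3, 0.0], [-0.3, 1.0, 0.3, 0.0], [-0.4, 1.0, 0.4, 0.0], [-0.2, 0.6, 0.2, 0.0]]
[ 549.9 -348.9   99.5] tilt 1.29 xyaw 41.8 [-0.67  0.37  1.43 -0.02  1.33  0.17]
```

Call:
{"name": "arm_command", "arguments": {"series": [[0,-0.4,1,0.3,0],[0,-0.4,1,0.3,0],[0,-0.3,1,0.3,0],[0,-0.4,1,0.4,0],[0,-0.2,0.6,0.2,0]]}}

```text
time_s: 31.32
position: [550.0, -348.8, 100.4]
ee_rot: [[0.745, 0.667, -0.004], [0.667, -0.745, -0.022], [-0.018, 0.014, -1.0]]
contact_force: [-0.1, 0.2, 0.1]
gripper_width: 85.6
```

```bash
python3 st.py; python3 -c "
from h import *
d=arm.get_image('wrist');cv2.imwrite('pics/w5.png',d['img'][:,:,::-1])
a=np.radians(42)
print(proj(d,[550,-349,46]),proj(d,[550+49*np.cos(a),-349+49*np.sin(a),46]))
hsv=cv2.cvtColor(d['img'],cv2.COLOR_RGB2HSV);H,S,V=[hsv[...,i].astype(int) for i in range(3)]
m=((H<8)|(H>172))&(S>140)&(V>60)
nn,l,s,c=cv2.connectedComponentsWithStats(m.astype(np.uint8))
for i in range(1,nn):
  if s[i,4]>100:
    cnt=max(cv2.findContours((l==i).astype(np.uint8),0,1)[0],key=cv2.contourArea)
    print(c[i],onz(d,c[i],46)[:2],cv2.minAreaRect(cnt))
"
```

```text
31.32 [-0.674, 0.373, 1.428, -0.02, 1.33, 0.172] [ 550.  -348.8  100.4] z [-0.0041 -0.0218 -0.9998] xyaw 41.8 el -1.0 F [-0.15  0.23  0.14] w 85.6
M [ 0.041 -0.024 -0.025] Mtool [0.014 0.045 0.025]
[254.94865129 208.95727728] [254.68715856 128.0162573 ]
[255.67585447 127.77508269] [ 586.89073824 -316.54139802] ((256.0, 127.5), (41.0, 88.0), 90.0)
```

View pics/w5.png

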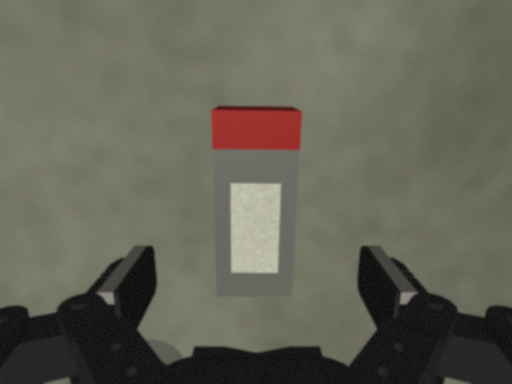

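Call:
{"name": "arm_command", "arguments": {"series": [[0,0,-0.1,1,0],[0,0,0,1,0],[0,0,0,1,0],[0,0,0,0.5,0],[0,0,0,0.2,0],[120,0,0,0,0],[255,0,0,0,0],[255,0,0,0,0],[255,0,0,0,0]]}}

```text
time_s: 32.5
position: [548.4, -348.4, 9.1]
ee_rot: [[0.745, 0.667, -0.002], [0.667, -0.745, -0.023], [-0.017, 0.015, -1.0]]
contact_force: [0.4, -0.0, 5.9]
gripper_width: 49.5
```

```bash
python3 st.py
```

```text
32.5 [-0.675, 0.453, 1.516, -0.021, 1.16, 0.174] [ 548.4 -348.4    9.1] z [-0.0025 -0.023  -0.9997] xyaw 41.8 el -1.0 F [ 0.37 -0.03  5.86] w 49.5
M [0.176 0.161 0.005] Mtool [ 0.238 -0.002 -0.009]
```

```bash
python3 - <<'E'
from plan import *
q=run(cur(),[[0,0,-.5,0]]+[[0,0,-1,-1]]*9,every=10)
q=run(q,[[-.6,.2,-1,-1]]*4,every=2)
q=run(q,[[-1,0,-1,0]]*24,every=3)
E
```

```text
10 [-0.67  0.29  1.24 -0.02  1.6  -1.08] [ 549. -343.  245.] tilt 1.3 z [-0.002 -0.023 -1.   ] xyaw 113.9 el -1.1
2 [-0.67  0.35  1.06 -0.02  1.72 -1.37] [ 572. -364.  296.] tilt 1.3 z [-0.002 -0.023 -1.   ] xyaw 129.9 el -0.9
4 [-0.66  0.44  0.84 -0.02  1.85 -1.64] [ 600. -377.  346.] tilt 1.3 z [-0.002 -0.023 -1.   ] xyaw 145.9 el -0.6
3 [-0.65  0.7   0.29 -0.02  2.13 -1.64] [ 656. -414.  416.] tilt 1.5 z [ 0.003 -0.027 -1.   ] xyaw 145.9 el -1.0
6 [-0.66  0.76  0.12 -0.02  2.19 -1.64] [ 667. -422.  448.] tilt 4.4 z [ 0.051 -0.057 -0.997] xyaw 145.9 el -4.2
9 [-0.66  0.73  0.12 -0.01  2.15 -1.64] [ 667. -424.  475.] tilt 8.1 z [ 0.106 -0.093 -0.99 ] xyaw 146.0 el -8.0
12 [-0.66  0.69  0.12 -0.    2.12 -1.64] [ 666. -424.  504.] tilt 11.9 z [ 0.161 -0.129 -0.979] xyaw 146.1 el -11.8
15 [-0.67  0.66  0.12  0.01  2.09 -1.64] [ 662. -422.  536.] tilt 15.7 z [ 0.215 -0.164 -0.963] xyaw 146.1 el -15.7
18 [-0.67  0.62  0.12  0.01  2.07 -1.64] [ 656. -419.  571.] tilt 19.5 z [ 0.269 -0.199 -0.942] xyaw 146.2 el -19.5
21 [-0.68  0.57  0.12  0.02  2.04 -1.64] [ 647. -414.  606.] tilt 23.4 z [ 0.321 -0.233 -0.918] xyaw 146.3 el -23.3
24 [-0.68  0.53  0.12  0.03  2.02 -1.64] [ 635. -407.  643.] tilt 27.2 z [ 0.372 -0.266 -0.889] xyaw 146.3 el -27.2
```

Call:
{"name": "arm_command", "arguments": {"series": [[255,0,0,-0.5,0],[255,0,0,-1,-1],[255,0,0,-1,-1],[255,0,0,-1,-1],[255,0,0,-1,-1],[255,0,0,-1,-1],[255,0,0,-1,-1],[255,0,0,-1,-1],[255,0,0,-1,-1],[255,0,0,-1,-1],[255,0,0,0,0],[255,0,0,0,0]]}}

```text
time_s: 34.0
position: [548.5, -342.6, 244.4]
ee_rot: [[-0.402, 0.916, -0.005], [0.916, 0.401, -0.021], [-0.017, -0.013, -1.0]]
contact_force: [-0.5, -0.0, -3.9]
gripper_width: 49.3
```

```bash
python3 st.py
```

```text
34.0 [-0.668, 0.293, 1.239, -0.02, 1.6, -1.081] [ 548.5 -342.6  244.4] z [-0.0048 -0.0211 -0.9998] xyaw 113.7 el -1.0 F [-0.51 -0.01 -3.85] w 49.3
M [-0.04   0.04   0.039] Mtool [ 0.052 -0.021 -0.04 ]
```

Call:
{"name": "arm_command", "arguments": {"series": [[255,-0.6,0.2,-1,-1],[255,-0.6,0.2,-1,-1],[255,-0.6,0.2,-1,-1],[255,-0.6,0.2,-1,-1],[255,-1,0,-1,0],[255,-1,0,-1,0],[255,-1,0,-1,0],[255,-1,0,-1,0],[255,-1,0,-1,0],[255,-1,0,-1,0],[255,-1,0,-1,0],[255,-1,0,-1,0]]}}

```text
time_s: 35.5
position: [666.0, -422.6, 461.1]
ee_rot: [[-0.824, 0.561, 0.079], [0.557, 0.827, -0.075], [-0.108, -0.018, -0.994]]
contact_force: [1.1, -0.4, -1.7]
gripper_width: 49.4
```

Call:
{"name": "arm_command", "arguments": {"series": [[255,-1,0,-1,0],[255,-1,0,-1,0],[255,-1,0,-1,0],[255,-1,0,-1,0],[255,-1,0,-1,0],[255,-1,0,-1,0],[255,-1,0,-1,0],[255,-1,0,-1,0],[255,-1,0,-1,0],[255,-1,0,-1,0],[255,-1,0,-1,0],[255,-1,0,-1,0]]}}

```text
time_s: 37.0
position: [649.4, -415.7, 580.3]
ee_rot: [[-0.779, 0.56, 0.283], [0.521, 0.828, -0.206], [-0.35, -0.013, -0.937]]
contact_force: [-0.6, 0.3, -2.3]
gripper_width: 49.5
```

```bash
python3 st.py; python3 - <<'E'
from plan import *
run(cur(),[[-1,0,-1,0]]*8,every=2)
E
```

```text
37.0 [-0.676, 0.601, 0.122, 0.018, 2.061, -1.643] [ 649.4 -415.7  580.3] z [ 0.2825 -0.2064 -0.9368] xyaw 146.2 el -20.5 F [-0.62  0.26 -2.3 ] w 49.5
M [ 0.187  0.245 -0.013] Mtool [-0.013  0.308  0.015]
2 [-0.68  0.57  0.12  0.02  2.05 -1.64] [ 646. -414.  605.] tilt 23.0 z [ 0.317 -0.229 -0.92 ] xyaw 146.3 el -23.0
4 [-0.68  0.55  0.12  0.03  2.03 -1.64] [ 638. -409.  629.] tilt 25.6 z [ 0.351 -0.251 -0.902] xyaw 146.3 el -25.6
6 [-0.69  0.52  0.12  0.04  2.02 -1.64] [ 630. -404.  654.] tilt 28.1 z [ 0.385 -0.273 -0.882] xyaw 146.3 el -28.1
8 [-0.69  0.49  0.12  0.04  2.   -1.64] [ 621. -398.  679.] tilt 30.7 z [ 0.417 -0.294 -0.86 ] xyaw 146.4 el -30.7
```

Call:
{"name": "arm_command", "arguments": {"series": [[255,-1,0,-1,0],[255,-1,0,-1,0],[255,-1,0,-1,0],[255,-1,0,-1,0],[255,-1,0,-1,0],[255,-1,0,-1,0],[255,-1,0,-1,0],[255,-1,0,-1,0],[255,0,0,0,0],[255,0,0,0,0]]}}

```text
time_s: 38.25
position: [617.9, -396.4, 672.7]
ee_rot: [[-0.721, 0.559, 0.409], [0.48, 0.829, -0.288], [-0.5, -0.011, -0.866]]
contact_force: [0.2, -0.7, -3.2]
gripper_width: 49.4
```

Call:
{"name": "arm_command", "arguments": {"series": [[255,0,0,0,0],[255,0,0,0,0]]}}

```text
time_s: 38.5
position: [618.0, -396.4, 672.6]
ee_rot: [[-0.721, 0.559, 0.409], [0.48, 0.829, -0.288], [-0.5, -0.011, -0.866]]
contact_force: [-0.3, 0.6, -2.6]
gripper_width: 49.6
```

Call:
{"name": "arm_command", "arguments": {"series": [[255,0,0,0,0],[255,0,0,0,0]]}}

```text
time_s: 38.75
position: [617.7, -396.2, 673.1]
ee_rot: [[-0.721, 0.559, 0.41], [0.48, 0.829, -0.288], [-0.501, -0.011, -0.866]]
contact_force: [-0.4, 0.2, -1.5]
gripper_width: 49.1
```

```bash
python3 st.py; python3 - <<'E'
from plan import *
q=plan(cur(),[355,-215,430],180)
E
```

```text
38.75 [-0.693, 0.487, 0.122, 0.044, 2.009, -1.643] [ 617.7 -396.2  673.1] z [ 0.4095 -0.2883 -0.8656] xyaw 146.4 el -30.0 F [-0.43  0.24 -1.46] w 49.1
M [ 0.245  0.392 -0.051] Mtool [0.037 0.463 0.031]
23 [[1.0, 0.0, 0.1, 1.0], [1.0, -0.1, 0.1, 1.0], [1.0, -0.3, 0.1, 1.0], [1.0, -0.4, 0.2, 1.0], [1.0, -0.6, 0.2, 1.0], [1.0, -0.8, 0.2, 1.0], [0.9, -1.0, 0.2, 1.0], [0.7, -1.0, 0.2, 1.0], [0.5, -1.0, 0.1, 1.0], [0.3, -1.0, 0.1, 1.0], [0.2, -1.0, 0.2, 1.0], [0.1, -1.0, 0.1, 1.0], [-0.1, -1.0, 0.1, 1.0], [-0.2, -1.0, 0.2, 1.0], [-0.4, -0.8, 0.1, 1.0], [0.0, -0.0, 0.0, 1.0], [0.0, -0.0, 0.0, 1.0], [0.0, -0.0, 0.0, 1.0], [0.0, -0.0, 0.0, 1.0], [0.0, -0.0, 0.0, 1.0], [0.0, -0.0, 0.0, 1.0], [-0.0, -0.0, 0.0, 1.0], [-0.0, -0.0, 0.0, 0.5]]
[ 354.3 -215.7  430.9] tilt 29.78 xyaw -33.6 [-0.81 -0.54  1.7   0.1   1.47  1.36]
```

Call:
{"name": "arm_command", "arguments": {"series": [[255,1,0,0.1,1],[255,1,-0.1,0.1,1],[255,1,-0.3,0.1,1],[255,1,-0.4,0.2,1],[255,1,-0.6,0.2,1],[255,1,-0.8,0.2,1],[255,0.9,-1,0.2,1],[255,0.7,-1,0.2,1],[255,0.5,-1,0.1,1],[255,0.3,-1,0.1,1],[255,0.2,-1,0.2,1],[255,0.1,-1,0.1,1]]}}

```text
time_s: 40.25
position: [397.4, -255.7, 471.4]
ee_rot: [[0.614, 0.675, 0.41], [0.789, -0.542, -0.288], [0.027, 0.5, -0.865]]
contact_force: [0.3, 0.0, -2.2]
gripper_width: 49.5
```

Call:
{"name": "arm_command", "arguments": {"series": [[255,-0.1,-1,0.1,1],[255,-0.2,-1,0.2,1],[255,-0.4,-0.8,0.1,1],[255,0,0,0,1],[255,0,0,0,1],[255,0,0,0,1],[255,0,0,0,1],[255,0,0,0,1],[255,0,0,0,1],[255,0,0,0,1],[255,0,0,0,0.5]]}}

```text
time_s: 41.62
position: [348.0, -226.3, 427.0]
ee_rot: [[0.736, -0.539, 0.41], [-0.456, -0.842, -0.289], [0.501, 0.026, -0.865]]
contact_force: [1.2, 0.2, -1.7]
gripper_width: 49.4
```

Call:
{"name": "arm_command", "arguments": {"series": [[255,0,0,0,0],[255,0,0,0,0],[255,0,0,0,0]]}}

```text
time_s: 42.0
position: [348.2, -226.4, 426.9]
ee_rot: [[0.739, -0.535, 0.41], [-0.452, -0.844, -0.288], [0.5, 0.028, -0.865]]
contact_force: [0.6, -0.1, -1.5]
gripper_width: 49.0
```

Call:
{"name": "arm_command", "arguments": {"series": [[255,0,0,0,0],[255,0,0,0,0]]}}

```text
time_s: 42.25
position: [348.2, -226.5, 426.9]
ee_rot: [[0.738, -0.536, 0.41], [-0.453, -0.844, -0.288], [0.5, 0.027, -0.866]]
contact_force: [-0.1, 0.8, -2.1]
gripper_width: 49.2
```

Call:
{"name": "arm_command", "arguments": {"series": [[255,0,0,0,0]]}}

```text
time_s: 42.38
position: [348.2, -226.5, 426.9]
ee_rot: [[0.738, -0.536, 0.41], [-0.453, -0.844, -0.288], [0.5, 0.027, -0.866]]
contact_force: [-0.1, 0.6, -2.1]
gripper_width: 49.2
```

```bash
python3 st.py; python3 - <<'E'
from undo3 import *
q=undo3(cur(),36,[-1]*5,lam=.2)
E
```

```text
42.38 [-0.861, -0.536, 1.696, 0.124, 1.471, 1.289] [ 348.2 -226.5  426.9] z [ 0.4096 -0.2882 -0.8655] xyaw -31.5 el 30.0 F [-0.13  0.55 -2.06] w 49.2
M [ 0.246  0.337 -0.005] Mtool [ 0.027 -0.416  0.008]
[-0.9, 0.6, -1.0, -1] [ 314. -222.  447.] 30.1 da -0.1 q [-0.97 -0.6   1.71] yaw -22.0
[-0.9, -0.2, -1.0, -1] [ 288. -202.  457.] 30.1 da -0.0 q [-1.03 -0.66  1.72] yaw -13.0
[-1.0, -0.3, -0.6, -1] [ 273. -194.  462.] 29.3 da -0.4 q [-1.08 -0.68  1.71] yaw -5.0
[-1.0, -0.8, 0.1, -1] [ 273. -187.  454.] 28.1 da 0.5 q [-1.04 -0.68  1.72] yaw 3.0
[-1.0, -0.7, -0.7, -1] [ 262. -180.  465.] 26.8 da 0.3 q [-1.06 -0.68  1.69] yaw 11.0
[-1.0, -0.9, -0.2, 0] [ 254. -176.  465.] 25.4 da -0.2 q [-1.08 -0.68  1.68] yaw 11.0
[-1.0, -0.9, -0.2, 0] [ 246. -172.  466.] 24.1 da -0.8 q [-1.1  -0.68  1.67] yaw 11.0
[-0.7, -1.0, 0.2, 0] [ 246. -165.  459.] 22.9 da 0.3 q [-1.05 -0.68  1.68] yaw 10.0
[-1.0, -0.9, 0.3, 0] [ 242. -163.  449.] 21.6 da -0.1 q [-1.05 -0.68  1.69] yaw 10.0
[-1.0, -0.9, 0.3, 0] [ 238. -161.  440.] 20.2 da -0.5 q [-1.05 -0.68  1.7 ] yaw 10.0
[-1.0, -0.9, 0.3, 0] [ 234. -159.  431
[... 587 characters left out ...]
.] 9.6 da -0.5 q [-0.95 -0.68  1.85] yaw 9.0
[-0.8, -1.0, 0.6, 0] [ 216. -127.  334.] 8.3 da 0.7 q [-0.91 -0.68  1.88] yaw 9.0
[-1.0, -0.8, 0.2, 0] [ 211. -124.  329.] 7.0 da 0.5 q [-0.91 -0.68  1.88] yaw 8.0
[-1.0, -0.8, -0.2, 0] [ 203. -119.  336.] 5.7 da 0.2 q [-0.92 -0.68  1.86] yaw 8.0
[-1.0, -0.8, 0.3, 0] [ 197. -116.  331.] 4.4 da -0.1 q [-0.92 -0.68  1.87] yaw 8.0
[-1.0, -0.8, -0.1, 0] [ 190. -112.  337.] 3.2 da -0.3 q [-0.92 -0.68  1.86] yaw 8.0
[-0.8, -1.0, 0.3, 0] [ 188. -102.  333.] 1.9 da 0.1 q [-0.88 -0.68  1.86] yaw 8.0
[-1.0, -0.8, 0.3, 0] [183. -97. 330.] 0.6 da -0.0 q [-0.88 -0.68  1.87] yaw 8.0
[-0.2, -1.0, -0.3, 0] [185. -78. 341.] 0.0 da 0.4 q [-0.79 -0.68  1.85] yaw 8.0
```

Call:
{"name": "arm_command", "arguments": {"series": [[255,-0.9,0.6,-1,-1],[255,-0.9,-0.2,-1,-1],[255,-1,-0.3,-0.6,-1],[255,-1,-0.8,0.1,-1],[255,-1,-0.7,-0.7,-1],[255,-1,-0.9,-0.2,0],[255,-1,-0.9,-0.2,0],[255,-0.7,-1,0.2,0],[255,-1,-0.9,0.3,0],[255,-1,-0.9,0.3,0],[255,-1,-0.9,0.3,0],[255,-0.7,-1,0.4,0]]}}

```text
time_s: 43.88
position: [251.1, -136.1, 404.0]
ee_rot: [[0.964, 0.105, 0.245], [0.155, -0.969, -0.194], [0.217, 0.225, -0.95]]
contact_force: [1.0, -0.0, -2.2]
gripper_width: 49.0
```

```bash
python3 st.py; python3 - <<'E'
from undo3 import *
q=undo3(cur(),20,lam=.2)
E
```

```text
43.88 [-0.827, -0.682, 1.75, 0.05, 1.76, 0.627] [ 251.1 -136.1  404. ] z [ 0.2447 -0.1936 -0.9501] xyaw 9.1 el 12.5 F [ 1.   -0.   -2.21] w 49.0
M [ 0.211  0.179 -0.025] Mtool [ 0.226 -0.157  0.041]
[-1.0, -0.3, 0.0, 0] [ 243. -141.  407.] 17.2 da 8.8 q [-0.87 -0.68  1.75] yaw 9.0
[-1.0, -0.4, 0.4, 0] [ 237. -146.  397.] 16.1 da 7.8 q [-0.91 -0.68  1.77] yaw 9.0
[-1.0, -0.4, 0.4, 0] [ 230. -152.  386.] 15.1 da 6.4 q [-0.95 -0.68  1.78] yaw 9.0
[-1.0, -0.4, 0.4, 0] [ 223. -158.  376.] 14.0 da 4.7 q [-0.99 -0.68  1.8 ] yaw 8.0
[-1.0, -0.4, 0.4, 0] [ 214. -165.  366.] 13.0 da 2.5 q [-1.04 -0.68  1.82] yaw 8.0
[-1.0, -0.7, 0.5, 0] [ 207. -168.  353.] 11.8 da 1.1 q [-1.07 -0.68  1.85] yaw 8.0
[-0.9, -1.0, 0.6, 0] [ 204. -165.  337.] 10.4 da 1.1 q [-1.06 -0.68  1.87] yaw 8.0
[-0.9, -1.0, 0.2, 0] [ 200. -160.  332.] 9.1 da 1.1 q [-1.06 -0.68  1.88] yaw 8.0
[-0.9, -1.0, -0.2, 0] [ 193. -153.  338.] 7.7 da 1.1 q [-1.05 -0.68  1.87] yaw 8.0
[-0.9, -1.0, 0.2, 0] [ 188. -148.  334.] 6.4 da 1.1 q [-1.05 -0.68  1.87] yaw 8.0
[-1.0, -0.7, 0.2, 0] [ 179. -149.  331.] 5.2 da -0.1 q [-1.08 -0.68  1.87] yaw 8.0
[-0.9, -1.0, -0.1, 0] [ 173. -143.  337.] 3.9 da -0.4 q [-1.08 -0.68  1.86] yaw 8.0
[-1.0, -1.0, 0.3, 0] [ 166. -140.  333.] 2.4 da -0.8 q [-1.09 -0.68  1.87] yaw 8.0
[-1.0, -1.0, -0.1, 0] [ 157. -135.  340.] 1.1 da -1.3 q [-1.11 -0.68  1.85] yaw 8.0
[-0.2, -1.0, 0.3, 0] [ 163. -121.  337.] 0.2 da -1.1 q [-1.04 -0.68  1.86] yaw 8.0
```

Call:
{"name": "arm_command", "arguments": {"series": [[255,-1,-0.3,0,0],[255,-1,-0.4,0.4,0],[255,-1,-0.4,0.4,0],[255,-1,-0.4,0.4,0],[255,-1,-0.4,0.4,0],[255,-1,-0.7,0.5,0],[255,-0.9,-1,0.6,0],[255,-0.9,-1,0.2,0],[255,-0.9,-1,-0.2,0],[255,-0.9,-1,0.2,0]]}}

```text
time_s: 45.12
position: [195.6, -144.6, 330.1]
ee_rot: [[0.988, 0.129, 0.087], [0.136, -0.987, -0.087], [0.074, 0.098, -0.992]]
contact_force: [-0.9, -0.4, -2.2]
gripper_width: 49.5
```

```bash
python3 st.py; python3 - <<'E'
from undo3 import *
q=undo3(cur(),10,lam=.2)
E
```

```text
45.12 [-0.992, -0.682, 1.875, 0.026, 1.828, 0.453] [ 195.6 -144.6  330.1] z [ 0.0867 -0.0875 -0.9924] xyaw 7.8 el 4.3 F [-0.89 -0.44 -2.25] w 49.5
M [ 0.074  0.071 -0.016] Mtool [ 0.082 -0.062  0.016]
[-1.0, -0.4, -0.1, 0] [ 184. -149.  336.] 6.1 da 4.3 q [-1.05 -0.68  1.86] yaw 8.0
[-1.0, -0.8, 0.3, 0] [ 176. -149.  330.] 4.8 da 3.5 q [-1.07 -0.68  1.87] yaw 8.0
[-1.0, -0.9, -0.1, 0] [ 167. -146.  336.] 3.5 da 2.9 q [-1.09 -0.68  1.86] yaw 8.0
[-1.0, -0.9, 0.3, 0] [ 159. -145.  333.] 2.1 da 2.4 q [-1.11 -0.68  1.86] yaw 8.0
[-0.9, -1.0, -0.0, 0] [ 152. -139.  338.] 0.9 da 2.2 q [-1.12 -0.68  1.85] yaw 8.0
[-0.0, -1.0, -0.7, 0] [ 157. -120.  358.] 0.5 da 3.0 q [-1.04 -0.68  1.81] yaw 8.0
```

Call:
{"name": "arm_command", "arguments": {"series": [[255,-1,-0.4,-0.1,0],[255,-1,-0.8,0.3,0],[255,-1,-0.9,-0.1,0],[255,-1,-0.9,0.3,0],[255,-0.9,-1,0,0]]}}

```text
time_s: 45.75
position: [153.4, -140.5, 334.7]
ee_rot: [[0.991, 0.131, 0.006], [0.131, -0.991, -0.018], [0.004, 0.019, -1.0]]
contact_force: [-0.0, -0.2, -1.3]
gripper_width: 49.4
```

```bash
python3 st.py; python3 - <<'E'
from plan import *
q=plan(cur(),[300,0,250],0)
q=plan(q,[418,140,110],6)
E
```

```text
45.75 [-1.116, -0.682, 1.861, -0.003, 1.944, 0.323] [ 153.4 -140.5  334.7] z [ 0.0061 -0.0179 -0.9998] xyaw 7.5 el 0.2 F [-0.03 -0.17 -1.33] w 49.4
M [0.045 0.02  0.037] Mtool [ 0.047 -0.013 -0.038]
7 [[1.0, -0.7, 0.5, 0.0], [1.0, -0.7, 0.5, 0.0], [1.0, -0.8, 0.5, 0.0], [1.0, -0.7, 0.5, 0.0], [1.0, -0.8, 0.5, 0.0], [1.0, -0.7, 0.5, 0.0], [0.5, -0.4, 0.3, 0.0]]
[298.9  -1.2 250. ] tilt 1.08 xyaw 7.5 [-0.25 -0.47  1.93 -0.02  1.68  1.19]
6 [[1.0, -0.9, 1.0, 0.8], [0.9, -1.0, 1.0, -0.1], [0.9, -1.0, 1.0, 0.0], [0.8, -1.0, 1.0, 0.0], [0.9, -1.0, 1.0, 0.0], [0.5, -0.6, 0.5, 0.0]]
[418.  139.9 110.7] tilt 1.08 xyaw 1.9 [ 0.16 -0.06  1.9  -0.02  1.29  1.7 ]
```

Call:
{"name": "arm_command", "arguments": {"series": [[255,1,-0.7,0.5,0],[255,1,-0.7,0.5,0],[255,1,-0.8,0.5,0],[255,1,-0.7,0.5,0],[255,1,-0.8,0.5,0],[255,1,-0.7,0.5,0],[255,0.5,-0.4,0.3,0],[255,1,-0.9,0.9,0.7],[255,0.9,-1,0.9,0],[255,0.9,-1,0.9,0],[255,0.8,-1,0.9,0],[255,0.9,-1,0.9,0]]}}

```text
time_s: 47.25
position: [406.9, 125.3, 136.0]
ee_rot: [[0.999, 0.035, 0.007], [0.035, -0.999, -0.02], [0.006, 0.02, -1.0]]
contact_force: [1.3, -1.2, -1.3]
gripper_width: 49.2
```

Call:
{"name": "arm_command", "arguments": {"series": [[255,0.5,-0.6,0.5,0],[255,0,0,0,0]]}}

```text
time_s: 47.5
position: [418.4, 140.1, 122.9]
ee_rot: [[0.999, 0.036, 0.005], [0.036, -0.999, -0.02], [0.004, 0.02, -1.0]]
contact_force: [-0.3, -0.8, -3.1]
gripper_width: 49.8
```

```bash
python3 st.py; python3 - <<'E'
from h import *
d=arm.get_image('wrist');cv2.imwrite('pics/w6.png',d['img'][:,:,::-1])
hsv=cv2.cvtColor(d['img'],cv2.COLOR_RGB2HSV)
m=((abs(hsv[...,0].astype(int)-112)<12)&(hsv[...,1]>120)).astype(np.uint8)
cnt=max(cv2.findContours(m,0,2)[0],key=cv2.contourArea)
for p in cv2.boxPoints(cv2.minAreaRect(cnt)): print(p,onz(d,p,24).round(1))
E
```

```text
47.5 [0.163, -0.065, 1.886, -0.021, 1.32, 1.704] [418.4 140.1 122.9] z [ 0.0046 -0.0201 -0.9998] xyaw 2.1 el 0.2 F [-0.25 -0.78 -3.1 ] w 49.8
M [ 0.03   0.032 -0.   ] Mtool [ 0.031 -0.031 -0.   ]
[119.96588   79.000175] [493.8 231.9  24. ]
[382.99863   77.717094] [501.4  54.4  24. ]
[383.97476 277.82452] [349.5  32.5  24. ]
[120.94202 279.1076 ] [343.  241.7  24. ]
```

View pics/w6.png

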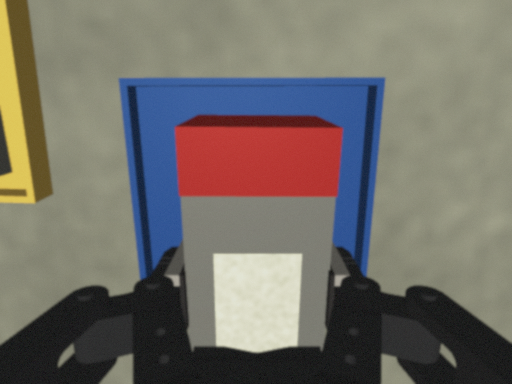

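Call:
{"name": "arm_command", "arguments": {"series": [[255,0,0,1,0],[255,0,0,1,0],[255,0,0,1,0],[255,0,0,0.8,0],[255,0,0,0.4,0],[255,0,0,0.1,0],[255,0,0,0,0]]}}

```text
time_s: 48.42
position: [419.7, 137.3, 17.1]
ee_rot: [[0.999, 0.034, 0.008], [0.034, -0.999, -0.019], [0.008, 0.02, -1.0]]
contact_force: [0.2, 0.8, -1.8]
gripper_width: 49.1
```

```bash
python3 st.py
```

```text
48.42 [0.157, 0.058, 2.005, -0.023, 1.074, 1.704] [419.7 137.3  17.1] z [ 0.0083 -0.0194 -0.9998] xyaw 2.0 el 0.4 F [ 0.19  0.79 -1.76] w 49.1
M [-0.067 -0.027 -0.032] Mtool [-0.068  0.024  0.032]
```

Call:
{"name": "arm_command", "arguments": {"series": [[255,0,0,0.1,0],[255,0,0,0.05,0],[255,0,0,0,0]]}}

```text
time_s: 48.8
position: [420.5, 137.5, 14.1]
ee_rot: [[0.999, 0.034, 0.01], [0.034, -0.999, -0.019], [0.009, 0.019, -1.0]]
contact_force: [-0.6, -1.9, 16.6]
gripper_width: 49.0
```

```bash
python3 st.py
```

```text
48.8 [0.157, 0.062, 2.007, -0.023, 1.065, 1.704] [420.5 137.5  14.1] z [ 0.01   -0.0191 -0.9998] xyaw 2.0 el 0.5 F [-0.56 -1.86 16.57] w 49.0
M [ 0.171  0.979 -0.012] Mtool [ 0.204 -0.973 -0.005]
```

Call:
{"name": "arm_command", "arguments": {"series": [[255,0,0,-0.05,0],[85,0,0,0,0],[80,0,0,0,0],[75,0,0,0,0],[70,0,0,-0.5,0],[60,0,0,-1,0],[0,0,0,-1,0],[0,0,0,-1,0],[0,0,0,-1,0],[0,-1,0,-1,0],[0,-1,0,-1,0],[0,-1,0,-1,0]]}}

```text
time_s: 50.3
position: [342.0, 138.4, 202.4]
ee_rot: [[0.999, 0.034, 0.008], [0.034, -0.999, -0.019], [0.007, 0.02, -1.0]]
contact_force: [0.3, 0.0, -0.6]
gripper_width: 85.5
```

```bash
python3 st.py; python3 - <<'E'
from h import *
for n in("wrist","side","top"):
    d=arm.get_image(n);cv2.imwrite(f'pics/{n}7.png',d['img'][:,:,::-1])
E
```

```text
50.3 [0.193, -0.286, 1.904, -0.021, 1.519, 1.73] [342.  138.4 202.4] z [ 0.0081 -0.0193 -0.9998] xyaw 2.0 el 0.4 F [ 0.32  0.01 -0.6 ] w 85.5
M [0.023 0.007 0.024] Mtool [ 0.024 -0.006 -0.024]
```

View pics/side7.png

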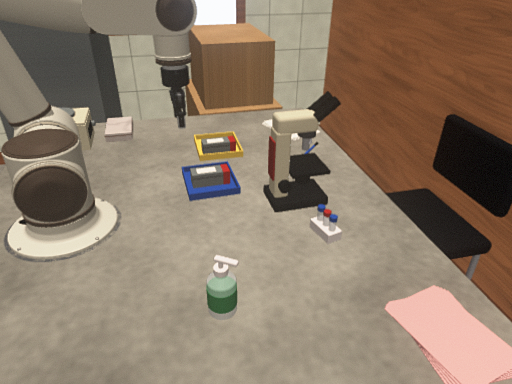

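View pics/top7.png

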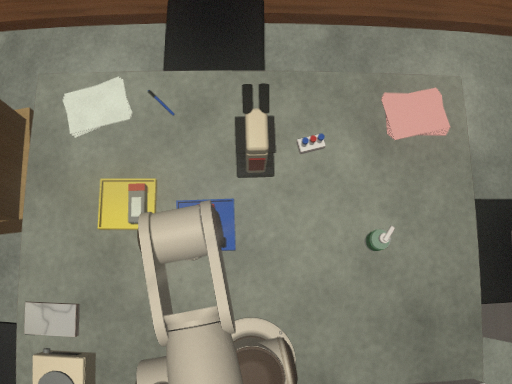

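View pics/wrist7.png

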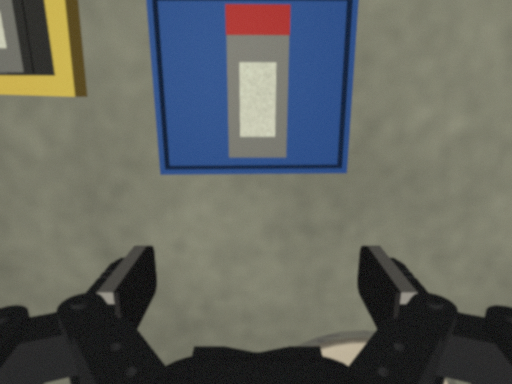

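The wrist view shows case 2 flat in the middle of the blue tray (px 228–290, 3–157). The top view shows case 1 flat in the yellow tray (px 129–146, 183–222). The bottle (379,240) and rack (311,143) are where they were at the start, and the gripper is clear of everything.

```bash
python3 -c "
from station import arm
print(arm.hand_in(), arm.state()['time_s'])"
```

```text
the job is handed in; nothing more can be done
the job is handed in; nothing more can be done
```

Both cases were tested and sorted, and the job was handed in at about 50 s.

- **How I tipped them:** the commands have no tilt axis. I pushed the arm against its reach limit until the tool leaned 30°, turned it half a turn to swap which end was down, and pushed in at the near limit to level it again. Each case was held at least 0.4 m above the bench while tipped, with a pause of about 0.75 s each way.
- **First case (bench centre about 467, -198 mm):** it tipped to 29.6° red end down and 29.7° red end up. It weighed about 4.9 N, and the moment shifted as it would with a load sliding to the low end, so it still holds an adapter. It is in the yellow tray, released.
- **Second case (about 550, -349 mm):** the tool tipped 30° each way, with the case within about 1° of that. It weighed about 2.2 N, so it is empty. It is in the blue tray, released. One early reading was 3.9 N, but all the later readings were between 1.3 and 3.2 N.

**Last checks:**
- The final pictures show both cases flat, lid up, inside their trays.
- The bottle and rack stand where they were, the microscope was not approached, and the gripper is open and clear.
- The second set-down pressed briefly with about 17 N, measured at the wrist, before I eased off and let go. The first touched with about 2 N.
- I did not get a camera view of the cases while they were tipped; the angles come from the measured tool pose, with the grip width steady.

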